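# Earth the antenna with the hook stick

### The arm

A 6-joint arm with a two-finger parallel gripper is mounted at the origin on the work surface. World frame = base frame: x ahead of the robot, y to its left, z up, the work surface at z = 0. Lengths are in m, angles in rad, forces in N, time in s.
With the tool pointing down it reaches from about 0.25 to 0.725 m from the base axis. Payload 4 kg.
Tool frame: the origin (TCP) lies at the very end of the fingers, on their centre line; the grasp point (between the pads) lies 19 mm behind it; x points along the fingers, z is the direction in which the jaws open and shut, and the axes are right-handed (so a half turn about x gives the same grasp; the last joint's range is limited). The gripper opens to 85 mm and grips with 20 to 120 N. Pads are 22 mm wide; open, the fingers measure 114 mm over their backs; the gripper's body (76 mm by 85 mm) begins 54 mm behind the grasp point. The pads swing forward as they close: fully open they stand 13 mm farther back than shut.
Start: joints at [1.18, 0.241, 0.005, 1.335, 0, 1.571], TCP at [0.19, 0.462, 0.231] pointing down, gripper open.
Joint ranges: [-2.72, 2.72], [-1.05, 1.87], [-1.09, 1.28], [-1.99, 2.15], [-1.42, 1.44], [-3.14, 3.14]. Speed limits (rad/s): [2.79, 2.79, 3.14, 3.14, 3.14, 3.14].

### API

Orientations are given as a unit quaternion [x, y, z, w].
In Python, from workcell import bot gives the robot as it stands.
- The arm moves only by the tool step_arm, never from a script. Its argument "series" is a list of rows, each an object of numbers: "x", "y", "z": the shift along the world's x, y, z in cm; "twist": the turn about the world's z in degrees; "jaw": the finger opening in cm, from 0 to 8.54. In form: [{"x": .., "y": .., "z": .., "twist": .., "jaw": ..}, ...]. A call has 1 to 10 rows; each row is the pose to reach, as a shift and turn from the pose measured when the call began; what a row does not reach only later rows make up. A row lasts 1/12 s, in which the tool goes at most 41.7 mm and 7.16 degrees, less where a joint would pass 70% of its speed; a pose out of reach is approached as far as the arm can. A call with a gripper value outside its range is refused whole. The fingers move at their own pace and stop on an object; the grip force is fixed at half the most. Time passes only in rows, so rows that repeat a pose let the fingers close. It gives the time, the measured TCP pose, the force and the opening at its end, in the units of the state.
- bot.get_obs(): the state, without advancing time (a new reading comes with each control period).
- bot.camera(name): name is "scene" or "top" or "wrist"; returns (picture, depth): 384x512x3 uint8, red, green, blue; 384x512 float32, m along the optical axis (not along the pixel's ray), 0 where there is no reading.
- bot.camera_info(name): a dict with "camera_matrix" (3x3 intrinsics, pixels), "R" (3x3) and "t" (3): a world point X has camera coordinates R X + t; the wrist camera has in their place "mount" (4x4, takes a point from camera to tool coordinates, whose origin is the TCP and whose axes are the tool frame's). Camera axes: x right, y down, z forward; pixel columns grow to the right and rows downward; lengths in m; the calibration is good to about 2 mm. A picture is of the moment at which its call begins: read the wrist's pose just before it. camera_info takes no time and is no camera call.
- bot.job_done(): hands the job in, once; it reports no verdict.
The state is a dict: "clock": time; "joint_pos": joint angles; "joint_vel": joint speeds; "tau": joint torques, N m; "eef_pos": TCP position; "tool_rot": TCP orientation; "ft_force": force on the tool from outside, world axes, zero at the start; "ft_torque": the same for the moment, N m; "grip_width": finger opening in m.
Only numpy, scipy, OpenCV 4.12 (cv2) and the standard library are available. Lean on these libraries where they do the work, as an engineer would, in place of code of your own. Each camera call takes 0.05 s, during which the arm holds its last target.

### The job

Close the antenna earthing slide that sits out of reach in the narrow gap between the two radio cases: take the hook stick from its cradle, hook it behind the slide's red tab, draw the slide fully home towards the front of the cases and keep pulling it firmly against its stop, at about 12 N (well over 8, never over 20 N), for a good second so that the contacts seat. Then lay the stick back in the cradle as it was, hook downwards, and let go, leaving the slide closed. Touch the slide only with the stick, never with the gripper or the arm, and leave the cup, the handheld radio and the meter where they are.

Things in the scene. Friction and masses are not known exactly. Their poses are not given: they have to be found in the camera images.
- hookstick: hook stick, about 0.16 kg: black box handle 150 long x 20 wide x 26 high with a red band, then a level yellow rod 8 thick, with a steel hook 6 thick at its end turned straight down. Origin at the handle's centre; x along the rod to the hook, z up. The hook's axis is 265 ahead of the origin, its tip 40 below the rod's axis. Balances about 25 ahead of the origin. Starts level in the cradle
- band (a point): point on the rod's axis at the middle of the red band on the handle's front end, 69 ahead of the handle's centre towards the hook; axes as the stick's. (The hook itself: 196 further on, its axis 265 ahead of the handle's centre, reaching from the rod's axis to 40 below it)
- cradle: fixed wooden cradle, base 170 x 80 x 10, with two U-shaped rests 14 thick at x = -55 and +55, open upwards: channel 28 wide, floor 55 and cheek tops 73 above the desk. Origin on the desk under its middle; x along the channel. The stick lies with its handle's centre 68 above the origin, hook to +x; between the rests 96 of handle is free for the fingers from above
- station: two fixed radio cases with a gap 54 wide between them, open above and in front. Origin on the desk mid-gap, z up, -x to the front. Cases span x -110 to 110 (knobs to -130): grey transceiver y 27 to 267, 95 high; dark power supply y -27 to -147, 80 high. In the gap: white base 8 high, copper jaws 26 high at x -98 to -70, white terminal block from x 69 back, 42 high with its screw
- earth_slide: bolt in the gap: brass bar 78 x 16, top 21 above the desk, carrying an upright red tab. Slides only along the station's x, against a steady friction of about 4 N plus 15 N per m/s, stays where it is left, and has a rigid stop at its front (home) end. On the stop a pull rises about 10 N per mm. Starts 48 to 60 short of home; where its stop is can only be felt. Origin on the desk under the tab's centre
- tab_top (a point): centre of the top edge of the slide's red tab, 66 above the desk. The tab is 8 thick along the slide, 26 wide across it and 45 high above the bar. In the station's frame it starts between x = +13 and +35, and the stop is met somewhere between x = -25 and -35 (set differently each time); always y = 0
- cup: bystander: white plastic cup, 72 across, 95 high, standing on the desk in front of the transceiver; origin under its centre
- handheld: bystander: black handheld radio standing on end on the desk to the right of the power supply's front, 30 x 56 x 105 with a stub aerial up to 180; origin under its centre
- meter: bystander: small black meter box 75 x 100 x 55 standing on top of the transceiver; origin under its centre
Things that resemble listed ones, but are neither listed nor needed, are in the scene too. There is more than one size of the cradle; the job needs the middle-sized.

How it is judged:
By the outcome, as a careful person would: the job done as asked, in the order asked, and still so for the second after the job is handed in, with the robot touching nothing.
It also fails if it takes over 67 s, if anything falls off the work surface, if the arm or the gripper's body presses on something with over 40 N, if the wrist force passes 120 N, or if a joint passes its speed limit or range.

## Working session

There is one attempt and no reset: what is moved stays moved. The work goes in short steps, Python scripts to look and compute and a tool call to move; the robot and the scene stay as the last step left them, time stands still between calls to the robot, and variables do not carry over. Pictures are saved under pics/ and viewed, and the job is handed in when it is done.

Besides the shell and the picture viewer there is one more tool, called after "Call:" by a JSON object that holds its "op" and its "data", one argument or row to a line. step_arm: Moves the arm, as the interface text tells. Its arguments: {"type":"object","properties":{"series":{"type":"array","items":{"type":"object","properties":{"x":{"type":"number"},"y":{"type":"number"},"z":{"type":"number"},"twist":{"type":"number"},"jaw":{"type":"number"}}}}},"required":["series"]}

```bash
mkdir -p pics; ls; cat > h.py <<'E'
import numpy as np, cv2
from workcell import bot
def snap(n,f):
    p,d=bot.camera(n); cv2.imwrite(f'pics/{f}.png',p[:,:,::-1]); np.save(f'pics/{f}.npy',d); return p,d
def px2w(n,u,v,d=None,z=None):
    i=bot.camera_info(n);K=np.array(i['camera_matrix']);R=np.array(i['R']);t=np.array(i['t'])
    r=np.linalg.inv(K)@np.array([u,v,1.]); c=-R.T@t; w=R.T@r
    return c+w*d if z is None else c+w*(z-c[2])/w[2]
def crop(f,x0,y0,x1,y1,s,o):
    im=cv2.imread(f'pics/{f}.png')[y0:y1,x0:x1]; cv2.imwrite(f'pics/{o}.png',cv2.resize(im,None,fx=s,fy=s,interpolation=cv2.INTER_CUBIC))
E
python3 - <<'E'
from h import *
snap('scene','s0');snap('top','t0')
o=bot.get_obs();print(o)
for n in('scene','top'):print(bot.camera_info(n))
E
```

```text
pics
{'clock': 0.1, 'joint_pos': array([1.18003268e+00, 2.41339653e-01, 3.83197994e-03, 1.33521101e+00,
       4.11123616e-05, 1.57082098e+00]), 'joint_vel': array([ 0.00077419, -0.00261645,  0.00195568, -0.00122753,  0.00070687,
       -0.00028747]), 'tau': array([ 4.31797753e-04, -3.73138797e+01,  2.53009468e+01,  1.08180955e-02,
        3.37463860e-05,  9.40315431e-06]), 'eef_pos': array([0.19021355, 0.46177455, 0.23049069]), 'tool_rot': array([-0.39377489,  0.58813478,  0.39304274,  0.58698912]), 'ft_force': array([-0.20505026, -0.08409536, -0.39009293]), 'ft_torque': array([ 0.0551839 ,  0.02859525, -0.02137627]), 'grip_width': 0.08489699795950238}
{'camera_matrix': array([[361.56053371,   0.        , 256.76506111],
       [  0.        , 361.56053371, 186.62390812],
       [  0.        ,   0.        ,   1.        ]]), 'R': array([[ 3.42006037e-01,  9.39697437e-01, -7.73516848e-04],
       [ 6.95033496e-01, -2.53513593e-01, -6.72799597e-01],
       [-6.32424154e-01,  2.29563904e-01, -7.39824373e-01]]), 't': array([-0.12674335, -0.29399855,  1.38991564])}
{'camera_matrix': array([[416.90307475,   0.        , 253.47622602],
       [  0.        , 416.90307475, 192.18389234],
       [  0.        ,   0.        ,   1.        ]]), 'R': array([[-0.02806541, -0.99960218,  0.002796  ],
       [-0.98454445,  0.02715869, -0.17301629],
       [ 0.17287153, -0.00760856, -0.98491499]]), 't': array([-0.03494857,  0.51812878,  1.13773999])}
```

View pics/s0.png

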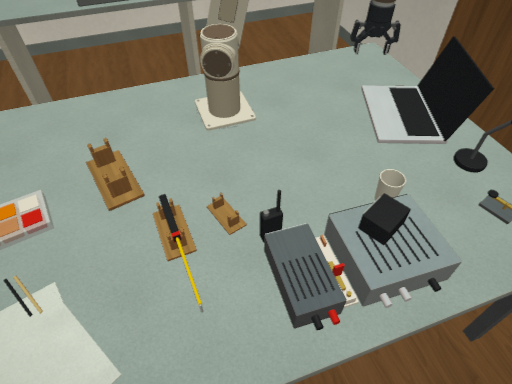

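View pics/t0.png

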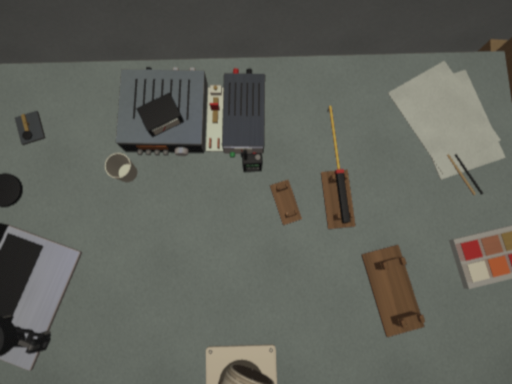

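The top view shows the stick in the middle-sized cradle: handle about (343,200), red band about (340,172), hook end about (331,107). The small (285,201) and large (392,290) empty cradles are decoys. The station's gap is near (214,118), with the red tab at about (215,105).

```bash
python3 - <<'E'
from h import *
crop('t0',300,90,370,240,4,'c1');crop('t0',190,60,280,180,5,'c2');crop('s0',250,200,370,340,4,'c3')
E
```

```text
(no output)
```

View pics/c1.png

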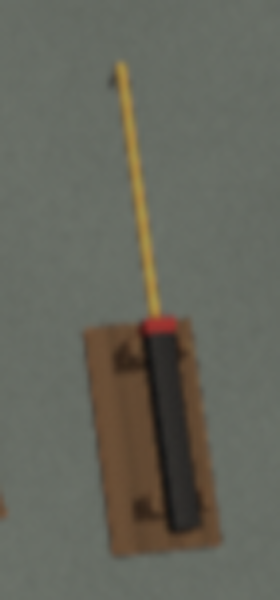

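View pics/c2.png

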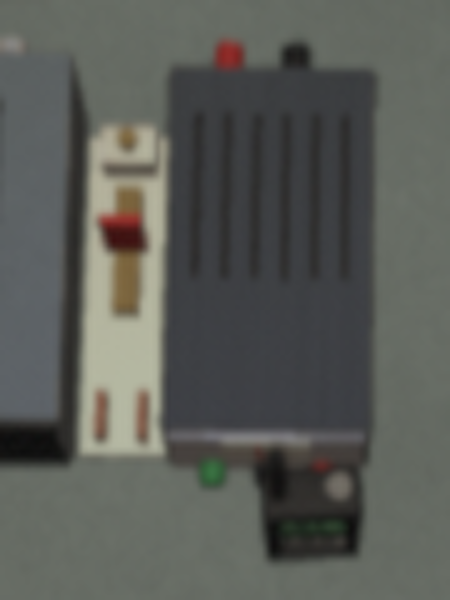

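View pics/c3.png

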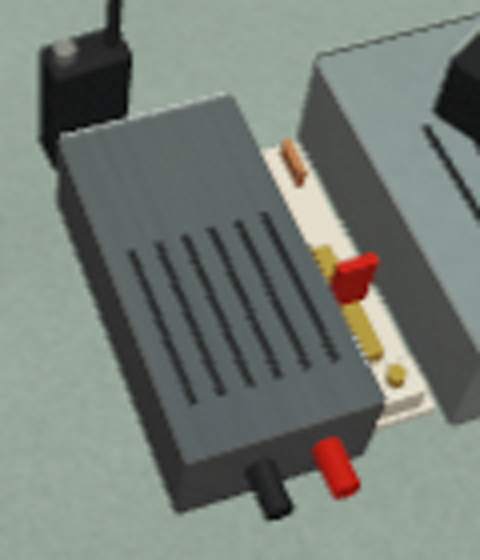

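```bash
python3 - <<'E'
from h import *
d=np.load('pics/t0.npy')
def P(l,u,v,z): 
    a=px2w('top',u,v,z=z); b=px2w('top',u,v,d=d[int(round(v)),int(round(u))]); print(l,(a*1e3).round(),'depth',(b*1e3).round())
A=lambda x,y:(300+x/4-.4,90+y/4-.4)
B=lambda x,y:(190+x/5-.4,60+y/5-.4)
P('back',*A(184,528),.081);P('front',*A(158,319),.081);P('mid',*A(171,425),.081);P('hook',*A(122,66),.072)
for p in [(84,328),(188,318),(221,546),(112,556)]:P('cradle',*A(*p),.010)
P('tabtopL',*B(100,216),.066);P('tabtopR',*B(143,219),.066)
P('PSbackL',*B(168,70),.08);P('PSfrontL',*B(163,432),.08);P('PSbackR',*B(376,70),.08);P('PSfrontR',*B(366,434),.08)
P('TRback',*B(70,54),.095);P('TRfront',*B(68,424),.095)
P('base FL',*B(80,455),.008);P('base FR',*B(162,455),.008)
P('cup',118,159,.095);P('hh',253,157,.105)
i=bot.camera_info('top');print(-np.array(i['R']).T@np.array(i['t']))
E
```

```text
back [ 423. -297.   81.] depth [ 423. -298.   78.]
front [ 569. -289.   81.] depth [ 571. -291.   72.]
mid [ 494. -293.   81.] depth [ 494. -294.   78.]
hook [ 758. -277.   72.] depth [ 759. -277.   69.]
cradle [ 579. -249.   10.] depth [ 580. -249.    9.]
cradle [ 585. -327.   10.] depth [ 587. -329.    2.]
cradle [ 416. -339.   10.] depth [ 416. -339.   10.]
cradle [ 411. -260.   10.] depth [ 412. -262.    1.]
tabtopL [779.  70.  66.] depth [779.  70.  68.]
tabtopR [777.  46.  66.] depth [778.  46.  63.]
PSbackL [862.  29.  80.] depth [900.  34.   1.]
PSfrontL [645.  35.  80.] depth [646.  35.  77.]
PSbackR [859. -92.  80.] depth [895. -95.   5.]
PSfrontR [641. -79.  80.] depth [641. -79.  79.]
TRback [866.  84.  95.] depth [914.  95.  -3.]
TRfront [646.  87.  95.] depth [658.  91.  57.]
base FL [653.  89.   8.] depth [655.  90.   3.]
base FR [652.  41.   8.] depth [652.  41.   8.]
cup [611. 321.  95.] depth [622. 334.  54.]
hh [604. -50. 105.] depth [604. -50. 105.]
[ 0.31245711 -0.0403498   1.21031962]
```

```bash
python3 - <<'E'
from h import *
from scipy.spatial.transform import Rotation as Ro
print(Ro.from_quat(bot.get_obs()['tool_rot']).as_matrix().round(3))
print(bot.camera_info('wrist'))
E
```

```text
[[-0.001 -0.925  0.381]
 [-0.002  0.381  0.925]
 [-1.     0.    -0.002]]
{'camera_matrix': array([[285.11554535,   0.        , 255.66489918],
       [  0.        , 285.11554535, 183.76468416],
       [  0.        ,   0.        ,   1.        ]]), 'mount': array([[ 6.80685980e-04, -2.88915452e-01,  9.57354374e-01,
        -1.43738287e-01],
       [-1.87174073e-04, -9.57354616e-01, -2.88915392e-01,
         7.41585226e-02],
       [ 9.99999751e-01,  1.74687392e-05, -7.05735347e-04,
         1.71950062e-04],
       [ 0.00000000e+00,  0.00000000e+00,  0.00000000e+00,
         1.00000000e+00]])}
```

Candidates for the stick/cradle: the stick with the red band (340,172) in the mid cradle (338,199), the small cradle (285,201), the large cradle (392,290), and pencils (468,173). I chose the first and checked it in the crop. Next I move over it.

Call:
{"op": "step_arm", "data": {
  "series": [
    {"x": 2, "y": -3.5, "twist": 4, "jaw": 8.5},
    {"x": 3.6, "y": -7.5, "twist": 8, "jaw": 8.5},
    {"x": 5.2, "y": -11.3, "twist": 12, "jaw": 8.5},
    {"x": 6.8, "y": -15, "twist": 16, "jaw": 8.5},
    {"x": 8.4, "y": -18.8, "twist": 20, "jaw": 8.5},
    {"x": 10, "y": -22.6, "twist": 23, "jaw": 8.5},
    {"x": 11.6, "y": -26.4, "twist": 26, "jaw": 8.5},
    {"x": 13.2, "y": -30.1, "twist": 26, "jaw": 8.5},
    {"x": 14.8, "y": -33.9, "twist": 26, "jaw": 8.5},
    {"x": 16.4, "y": -37.6, "twist": 26, "jaw": 8.5}
  ]
}}

```text
$.series[0]: bad value
```

Call:
{"op": "step_arm", "data": {
  "series": [
    {"x": 2, "y": -3.5, "z": 0, "twist": 4, "jaw": 8.5},
    {"x": 3.6, "y": -7.5, "z": 0, "twist": 8, "jaw": 8.5},
    {"x": 5.2, "y": -11.3, "z": 0, "twist": 12, "jaw": 8.5},
    {"x": 6.8, "y": -15, "z": 0, "twist": 16, "jaw": 8.5},
    {"x": 8.4, "y": -18.8, "z": 0, "twist": 20, "jaw": 8.5},
    {"x": 10, "y": -22.6, "z": 0, "twist": 23, "jaw": 8.5},
    {"x": 11.6, "y": -26.4, "z": 0, "twist": 26, "jaw": 8.5},
    {"x": 13.2, "y": -30.1, "z": 0, "twist": 26, "jaw": 8.5},
    {"x": 14.8, "y": -33.9, "z": 0, "twist": 26, "jaw": 8.5},
    {"x": 16.4, "y": -37.6, "z": 0, "twist": 26, "jaw": 8.5}
  ]
}}

```text
clock: 0.93
eef_pos: [0.3542, 0.0838, 0.2304]
tool_rot: [0.516, -0.484, -0.515, -0.484]
ft_force: [0.3, 0.5, 1.3]
grip_width: 0.085
```

Call:
{"op": "step_arm", "data": {
  "series": [
    {"x": 1.6, "y": -3.7, "z": 0, "twist": 0, "jaw": 8.5},
    {"x": 3.2, "y": -7.4, "z": 0, "twist": 0, "jaw": 8.5},
    {"x": 4.8, "y": -11.1, "z": 0, "twist": 0, "jaw": 8.5},
    {"x": 6.4, "y": -14.8, "z": 0, "twist": 0, "jaw": 8.5},
    {"x": 8.0, "y": -18.5, "z": 0, "twist": 0, "jaw": 8.5},
    {"x": 9.7, "y": -22.2, "z": 0, "twist": 0, "jaw": 8.5},
    {"x": 11.4, "y": -26, "z": 0, "twist": 0, "jaw": 8.5},
    {"x": 13.1, "y": -29.8, "z": 0, "twist": 0, "jaw": 8.5},
    {"x": 14.8, "y": -33.7, "z": 0, "twist": 0, "jaw": 8.5},
    {"x": 16.5, "y": -37.5, "z": 0, "twist": 0, "jaw": 8.5}
  ]
}}

```text
clock: 1.77
eef_pos: [0.5189, -0.2924, 0.2298]
tool_rot: [0.516, -0.485, -0.515, -0.484]
ft_force: [1.1, 0.6, -0.2]
grip_width: 0.0853
```

```bash
cat >> h.py <<'E'
from scipy.spatial.transform import Rotation as Ro
def wpose():
    o=bot.get_obs();R=Ro.from_quat(o['tool_rot']).as_matrix();M=np.array(bot.camera_info('wrist')['mount'])
    T=np.eye(4);T[:3,:3]=R;T[:3,3]=o['eef_pos'];return T@M
def wpx(T,u,v,z):
    K=np.array(bot.camera_info('wrist')['camera_matrix']);w=T[:3,:3]@np.linalg.inv(K)@np.array([u,v,1.]);c=T[:3,3]
    return c+w*(z-c[2])/w[2]
E
python3 - <<'E'
from h import *
T=wpose();np.save('pics/w1T.npy',T);snap('wrist','w1');o=bot.get_obs();print(o['clock'],o['eef_pos'],np.degrees(np.arctan2(*Ro.from_quat(o['tool_rot']).as_matrix()[[1,0],2])))
E
```

```text
1.8167 [ 0.52161855 -0.29953596  0.22703592] 93.31480585238856
```

View pics/w1.png

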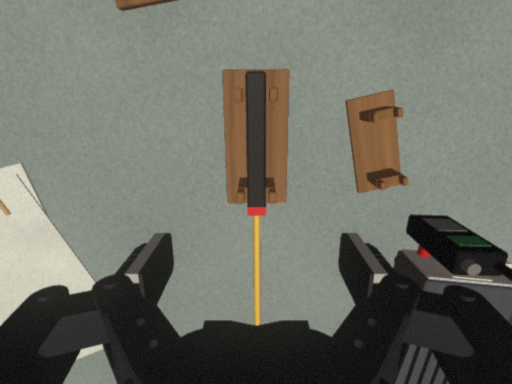

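The wrist picture shows the handle from its back end (256,71) to the band (257,211), and the rod going straight down the image.

```bash
python3 - <<'E'
from h import *
T=np.load('pics/w1T.npy')
for l,u,v,z in [('back',256,72,.081),('front',257,215,.081),('bandback',257,207,.081),('rod',257.5,320,.072),('cBL',223,70,.01),('cBR',289,70,.01),('cFL',227,203,.01),('cFR',286,203,.01)]:print(l,(wpx(T,u,v,z)*1e3).round(1))
o=bot.get_obs();print(o['eef_pos'],o['joint_vel'].round(3))
E
```

```text
back [ 421.3 -298.2   81. ]
front [ 568.9 -287.8   81. ]
bandback [ 559.5 -288.4   81. ]
rod [ 718.6 -277.5   72. ]
cBL [ 415.7 -337.9   10. ]
cBR [ 410.8 -259.6   10. ]
cFL [ 584.  -327.5   10. ]
cFR [ 578.9 -247.5   10. ]
[ 0.52161855 -0.29953596  0.22703592] [ 0.05  -0.075 -0.174 -0.018  0.026  0.098]
```

Call:
{"op": "step_arm", "data": {
  "series": [
    {"x": -0.1, "y": 0.8, "z": 0, "twist": 0.5, "jaw": 8.5},
    {"x": -0.1, "y": 0.8, "z": -3, "twist": 0.5, "jaw": 8.5},
    {"x": -0.1, "y": 0.8, "z": -6, "twist": 0.5, "jaw": 8.5},
    {"x": -0.1, "y": 0.8, "z": -9, "twist": 0.5, "jaw": 8.5},
    {"x": -0.1, "y": 0.8, "z": -11, "twist": 0.5, "jaw": 8.5},
    {"x": -0.1, "y": 0.8, "z": -12, "twist": 0.5, "jaw": 8.5},
    {"x": -0.1, "y": 0.8, "z": -12, "twist": 0.5, "jaw": 8.5},
    {"x": -0.1, "y": 0.8, "z": -12, "twist": 0.5, "jaw": 8.5}
  ]
}}

```text
clock: 2.48
eef_pos: [0.5206, -0.2909, 0.1074]
tool_rot: [0.518, -0.484, -0.515, -0.481]
ft_force: [0.2, -0.1, 0.5]
grip_width: 0.0847
```

```bash
python3 - <<'E'
from h import *
o=bot.get_obs();R=Ro.from_quat(o['tool_rot']).as_matrix();print(R.round(3),np.degrees(np.arctan2(R[1,2],R[0,2])),o['eef_pos'],o['ft_force'])
E
```

```text
[[-0.    -0.998 -0.067]
 [-0.006 -0.067  0.998]
 [-1.     0.001 -0.005]] 93.8531145789413 [ 0.52057314 -0.29090144  0.10742512] [ 0.18067352 -0.12004696  0.50670197]
```

Call:
{"op": "step_arm", "data": {
  "series": [
    {"x": 0, "y": 0, "z": -2, "twist": 0, "jaw": 8.5},
    {"x": 0, "y": 0, "z": -4, "twist": 0, "jaw": 8.5},
    {"x": 0, "y": 0, "z": -5.2, "twist": 0, "jaw": 8.5},
    {"x": 0, "y": 0, "z": -5.8, "twist": 0, "jaw": 8.5},
    {"x": 0, "y": 0, "z": -5.8, "twist": 0, "jaw": 8.5},
    {"x": 0, "y": 0, "z": -5.8, "twist": 0, "jaw": 5},
    {"x": 0, "y": 0, "z": -5.8, "twist": 0, "jaw": 3.5},
    {"x": 0, "y": 0, "z": -5.8, "twist": 0, "jaw": 3.0},
    {"x": 0, "y": 0, "z": -5.8, "twist": 0, "jaw": 3.0}
  ]
}}

```text
clock: 3.23
eef_pos: [0.5213, -0.2913, 0.0506]
tool_rot: [0.519, -0.484, -0.515, -0.482]
ft_force: [-0.3, -0.4, 0.2]
grip_width: 0.0382
```

Call:
{"op": "step_arm", "data": {
  "series": [
    {"x": 0, "y": 0, "z": -0.1, "twist": 0, "jaw": 2.2},
    {"x": 0, "y": 0, "z": -0.1, "twist": 0, "jaw": 1.8},
    {"x": 0, "y": 0, "z": -0.1, "twist": 0, "jaw": 1},
    {"x": 0, "y": 0, "z": -0.1, "twist": 0, "jaw": 0},
    {"x": 0, "y": 0, "z": -0.1, "twist": 0, "jaw": 0},
    {"x": 0, "y": 0, "z": -0.1, "twist": 0, "jaw": 0},
    {"x": 0, "y": 0, "z": -0.1, "twist": 0, "jaw": 0},
    {"x": 0, "y": 0, "z": -0.1, "twist": 0, "jaw": 0}
  ]
}}

```text
clock: 3.9
eef_pos: [0.5218, -0.2916, 0.0504]
tool_rot: [0.519, -0.484, -0.514, -0.482]
ft_force: [-0.4, 0.1, 5.0]
grip_width: 0.0189
```

```bash
python3 - <<'E'
from h import *
o=bot.get_obs();R=Ro.from_quat(o['tool_rot']).as_matrix();print(R.round(3),np.degrees(np.arctan2(R[1,2],R[0,2])),o['eef_pos'],o['ft_force'],o['ft_torque'],o['grip_width'])
T=wpose();np.save('pics/w2T.npy',T);snap('wrist','w2')
E
```

```text
[[ 0.003 -0.998 -0.067]
 [-0.007 -0.067  0.998]
 [-1.    -0.002 -0.007]] 93.8598516380545 [ 0.52180597 -0.29160415  0.05040755] [-0.43762597  0.07379927  5.00063935] [0.02084803 0.11629967 0.08585363] 0.018877080970405163
```

View pics/w2.png

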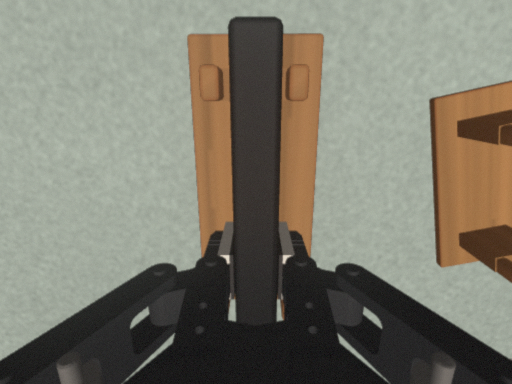

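The handle sits centred between the fingers (opening 18.9 mm), with its back end at about (256,20). Next: lift.

Call:
{"op": "step_arm", "data": {
  "series": [
    {"x": 0, "y": 0, "z": 1, "twist": 0, "jaw": 0},
    {"x": 0, "y": 0, "z": 2, "twist": 0, "jaw": 0},
    {"x": 0, "y": 0, "z": 4, "twist": 0, "jaw": 0},
    {"x": 0, "y": 0, "z": 7, "twist": 0, "jaw": 0},
    {"x": 0, "y": 0, "z": 10, "twist": 0, "jaw": 0},
    {"x": 0, "y": 0, "z": 13, "twist": 0, "jaw": 0},
    {"x": 0, "y": 0, "z": 15, "twist": 0, "jaw": 0},
    {"x": 0, "y": 0, "z": 17, "twist": 0, "jaw": 0},
    {"x": 0, "y": 0, "z": 18, "twist": 0, "jaw": 0},
    {"x": 0, "y": 0, "z": 18, "twist": 0, "jaw": 0}
  ]
}}

```text
clock: 4.78
eef_pos: [0.523, -0.2923, 0.2336]
tool_rot: [0.521, -0.484, -0.512, -0.482]
ft_force: [1.2, 0.1, -2.3]
grip_width: 0.0189
```

```bash
python3 - <<'E'
from h import *
T2=np.load('pics/w2T.npy');print('back at grip',wpx(T2,256,20,.081))
snap('top','t1');snap('scene','s1');o=bot.get_obs();print(o['eef_pos'],o['ft_force'],o['grip_width'])
crop('t1',280,60,380,240,3,'c4');crop('s1',120,120,300,320,3,'c5')
E
```

```text
back at grip [ 0.42162156 -0.2977292   0.081     ]
[ 0.52154074 -0.29149769  0.22984064] [-1.28930982  0.86062535 -3.20601408] 0.018843342216785894
```

View pics/c4.png

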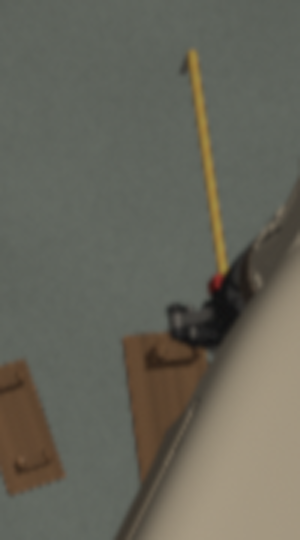

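View pics/c5.png

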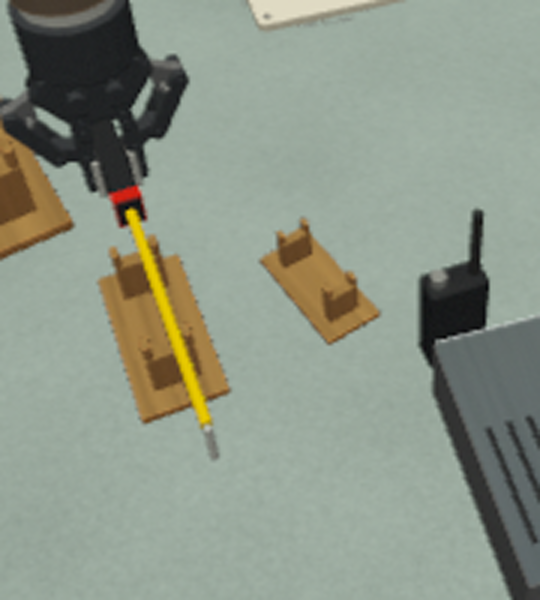

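The stick is held level and lifted: rod end in top at (344,77), in scene at (189,261). Triangulating to check its pitch.

```bash
cat >> h.py <<'E'
def tri(us,ut):
    Ps=[];
    for n in('scene','top'):
        i=bot.camera_info(n);Ps.append(np.array(i['camera_matrix'])@np.c_[i['R'],i['t']])
    X=cv2.triangulatePoints(Ps[0],Ps[1],np.array(us,float).reshape(2,1),np.array(ut,float).reshape(2,1));return X[:3,0]/X[3,0]
E
python3 - <<'E'
from h import *
d=np.load('pics/t1.npy');ds=np.load('pics/s1.npy')
print(tri((189,261.5),(344.3,77.5)))
for u,v in [(344,78),(345,80),(347,100),(350,130),(353,146)]:print(u,v,px2w('top',u,v,d=d[v,u]))
for u,v in [(163,192),(170,213),(180,240),(188,259)]:print(u,v,px2w('scene',u,v,d=ds[v,u]))
E
```

```text
[ 0.76123484 -0.27669904  0.25067033]
344 78 [ 0.7571753  -0.27685165  0.25560651]
345 80 [ 0.75188949 -0.27894254  0.25564612]
347 100 [ 0.7005727  -0.28058192  0.25483113]
350 130 [ 0.62530516 -0.28315023  0.25301223]
353 146 [ 0.58467226 -0.28685619  0.25583793]
163 192 [ 0.57841002 -0.2883157   0.25213722]
170 213 [ 0.63905776 -0.28510954  0.25097398]
180 240 [ 0.71205565 -0.27958232  0.25293126]
188 259 [ 0.75857526 -0.27444364  0.25391001]
```

```bash
python3 - <<'E'
from h import *
for n,f,b in [('top','t0',(195,85,235,125)),('scene','s0',(320,250,350,285))]:
    im=cv2.imread(f'pics/{f}.png').astype(int);d=np.load(f'pics/{f}.npy');x0,y0,x1,y1=b
    L=[]
    for v in range(y0,y1):
        for u in range(x0,x1):
            B,G,R=im[v,u]
            if R>90 and R>2*G and R>2*B: L.append([u,v,*px2w(n,u,v,d=d[v,u])])
    L=np.array(L);print(n,len(L));print('px range',L[:,:2].min(0),L[:,:2].max(0))
    H=L[(L[:,4]>.05)];print('x',np.percentile(H[:,2],[5,50,95]).round(4),'y',H[:,3].min().round(4),H[:,3].max().round(4),'z',H[:,4].max().round(4))
# wall points in top: gap edges, depth of case-top rows
d=np.load('pics/t0.npy')
for v in range(78,152,8):
    r=[px2w('top',u,v,d=d[v,u]) for u in range(196,235)]
    ps=[p for p in r if abs(p[2]-.08)<.006]; tr=[p for p in r if abs(p[2]-.095)<.006]
    if ps and tr: print(v,'PS left edge',max(ps,key=lambda p:p[1]).round(3),'TR right',min(tr,key=lambda p:p[1]).round(3))
E
```

```text
top 18
px range [211. 103.] [217. 105.]
x [0.7722 0.7758 0.7785] y 0.049 0.0666 z 0.0686
scene 103
px range [333. 263.] [344. 275.]
x [0.7755 0.7806 0.7821] y 0.0468 0.0732 z 0.0681
78 PS left edge [0.849 0.027 0.079] TR right [0.845 0.083 0.09 ]
86 PS left edge [0.825 0.027 0.078] TR right [0.818 0.086 0.096]
94 PS left edge [0.802 0.085 0.076] TR right [0.795 0.086 0.093]
102 PS left edge [0.775 0.031 0.079] TR right [0.772 0.087 0.091]
110 PS left edge [0.752 0.031 0.078] TR right [0.747 0.089 0.094]
118 PS left edge [0.728 0.088 0.082] TR right [0.724 0.09  0.093]
126 PS left edge [0.704 0.035 0.08 ] TR right [0.7   0.09  0.094]
134 PS left edge [0.679 0.035 0.082] TR right [0.677 0.09  0.093]
142 PS left edge [0.658 0.092 0.079] TR right [0.654 0.093 0.093]
```

Call:
{"op": "step_arm", "data": {
  "series": [
    {"x": 0, "y": 2, "z": 0.3, "twist": 0, "jaw": 0},
    {"x": 0.3, "y": 5.5, "z": 0.5, "twist": -1, "jaw": 0},
    {"x": 0.7, "y": 9.5, "z": 0.5, "twist": -2, "jaw": 0},
    {"x": 1.1, "y": 13.5, "z": 0.5, "twist": -3, "jaw": 0},
    {"x": 1.5, "y": 17.5, "z": 0.5, "twist": -4, "jaw": 0},
    {"x": 2.0, "y": 21.5, "z": 0.5, "twist": -5, "jaw": 0},
    {"x": 2.5, "y": 25.5, "z": 0.5, "twist": -6, "jaw": 0},
    {"x": 3, "y": 29.5, "z": 0.5, "twist": -6.2, "jaw": 0},
    {"x": 3.5, "y": 33, "z": 0.5, "twist": -6.2, "jaw": 0},
    {"x": 3.5, "y": 35.0, "z": 0.5, "twist": -6.2, "jaw": 0}
  ]
}}

```text
clock: 5.72
eef_pos: [0.5558, 0.0624, 0.2323]
tool_rot: [-0.492, 0.511, 0.49, 0.507]
ft_force: [-0.7, -0.1, -2.6]
grip_width: 0.0194
```

Call:
{"op": "step_arm", "data": {
  "series": [
    {"x": 0, "y": 0, "z": 0, "twist": 0, "jaw": 0},
    {"x": 0, "y": 0, "z": 0, "twist": 0, "jaw": 0}
  ]
}}

```text
clock: 5.88
eef_pos: [0.5543, 0.0638, 0.2297]
tool_rot: [-0.491, 0.512, 0.491, 0.505]
ft_force: [0.4, -0.4, -2.6]
grip_width: 0.019
```

```bash
cat >> h.py <<'E'
def st():
    o=bot.get_obs();R=Ro.from_quat(o['tool_rot']).as_matrix();h=np.degrees(np.arctan2(R[1,2],R[0,2]))-90
    e=o['eef_pos'];print('t',round(o['clock'],2),'tcp',(e*1e3).round(1),'head',round(h,2),'tilt',R[2].round(4),'F',o['ft_force'].round(2),'M',o['ft_torque'].round(2),'vel',abs(o['joint_vel']).max().round(3),'w',round(o['grip_width'],4))
    print('hook',(e[:2]*1e3+240*np.array([np.cos(np.radians(h)),np.sin(np.radians(h))])).round(1),'rod z',round(e[2]*1e3+18,1))
E
python3 - <<'E'
from h import *
st();snap('top','t2');snap('scene','s2');st()
crop('t2',180,50,300,200,4,'c6');crop('s2',220,150,370,340,3,'c7')
E
```

```text
t 5.88 tcp [554.3  63.8 229.7] head -1.95 tilt [-0.9999  0.0072 -0.0071] F [ 0.43 -0.4  -2.6 ] M [-0.03  0.07  0.05] vel 0.052 w 0.019
hook [794.2  55.7] rod z 247.7
t 5.98 tcp [554.9  61.7 230.7] head -2.15 tilt [-1.      0.0055 -0.0075] F [ 0.61  0.38 -1.7 ] M [-0.04 -0.1   0.  ] vel 0.024 w 0.0196
hook [794.7  52.7] rod z 248.7
```

View pics/c6.png

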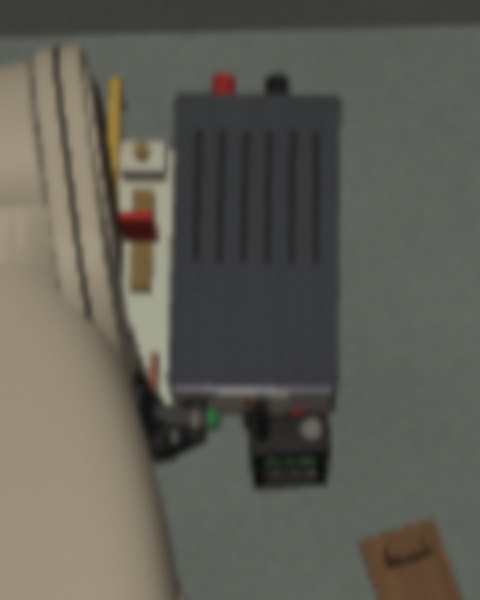

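View pics/c7.png

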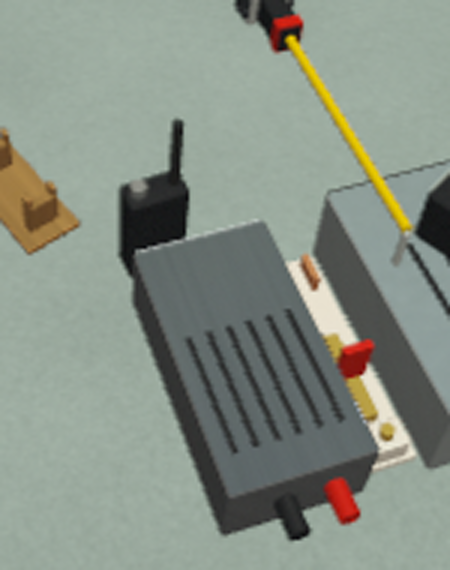

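Hook end in top at (209,70), in scene at (356,226); the tab is still in place and nothing has been touched.

```bash
python3 - <<'E'
from h import *
print(tri((355.7,226),(208.8,69.8)))
d=np.load('pics/t2.npy');
for u,v in [(208,72),(209,72),(208,80)]:print(px2w('top',u,v,d=d[v,u]))
st()
E
```

```text
[0.79312062 0.05492394 0.24493123]
[0.78508876 0.05587152 0.24878009]
[0.78572164 0.05354597 0.24735843]
[0.76434188 0.05612434 0.24818868]
t 5.98 tcp [554.9  61.7 230.7] head -2.15 tilt [-1.      0.0055 -0.0075] F [ 0.61  0.38 -1.7 ] M [-0.04 -0.1   0.  ] vel 0.024 w 0.0196
hook [794.7  52.7] rod z 248.7
```

Call:
{"op": "step_arm", "data": {
  "series": [
    {"x": 0.3, "y": 0.5, "z": 0, "twist": 0, "jaw": 0},
    {"x": 0.3, "y": 0.5, "z": -1, "twist": 0, "jaw": 0},
    {"x": 0.3, "y": 0.5, "z": -3, "twist": 0, "jaw": 0},
    {"x": 0.3, "y": 0.5, "z": -5, "twist": 0, "jaw": 0},
    {"x": 0.3, "y": 0.5, "z": -7, "twist": 0, "jaw": 0},
    {"x": 0.3, "y": 0.5, "z": -9, "twist": 0, "jaw": 0},
    {"x": 0.3, "y": 0.5, "z": -10, "twist": 0, "jaw": 0},
    {"x": 0.3, "y": 0.5, "z": -10.5, "twist": 0, "jaw": 0},
    {"x": 0.3, "y": 0.5, "z": -10.5, "twist": 0, "jaw": 0},
    {"x": 0.3, "y": 0.5, "z": -10.5, "twist": 0, "jaw": 0}
  ]
}}

```text
clock: 6.82
eef_pos: [0.5584, 0.0664, 0.1263]
tool_rot: [-0.491, 0.512, 0.49, 0.506]
ft_force: [-0.9, -0.6, -1.7]
grip_width: 0.0193
```

```bash
python3 - <<'E'
from h import *
st();snap('top','t3');snap('scene','s3');st()
crop('t3',180,50,260,150,6,'c8');crop('s3',270,150,370,320,4,'c9')
E
```

```text
t 6.82 tcp [558.4  66.4 126.3] head -2.19 tilt [-1.      0.0045 -0.0073] F [-0.88 -0.57 -1.66] M [ 0.01 -0.06  0.02] vel 0.021 w 0.0193
hook [798.2  57.2] rod z 144.3
t 6.92 tcp [559.   66.7 127.1] head -2.17 tilt [-1.      0.0028 -0.007 ] F [-0.29  0.09 -1.88] M [ 0.03 -0.02 -0.01] vel 0.005 w 0.0193
hook [798.8  57.6] rod z 145.1
```

View pics/c8.png

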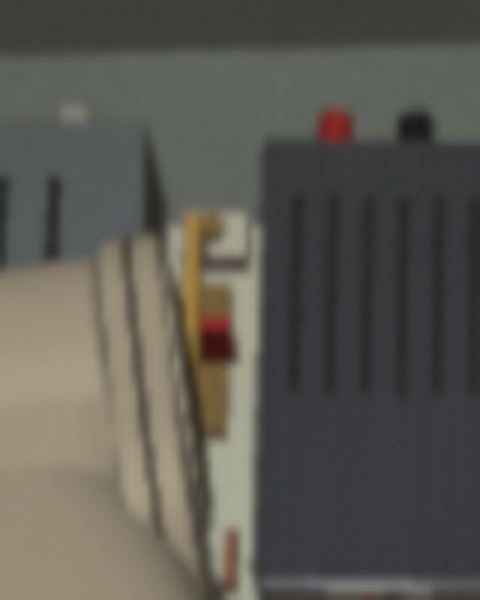

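View pics/c9.png

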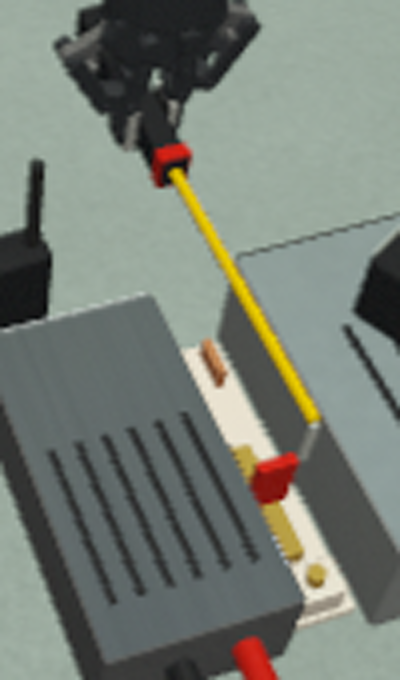

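Rod end in top (212,85), in scene (348,254); the tab top edge in top at (216,103). The hook is above and behind the tab.

```bash
python3 - <<'E'
from h import *
print(tri((348.3,253.7),(211.6,85.2)), px2w('top',211.6,85.2,z=.146))
E
```

```text
[0.79696994 0.05717111 0.14666725] [0.79703646 0.05674713 0.146     ]
```

Call:
{"op": "step_arm", "data": {
  "series": [
    {"x": 0, "y": 0, "z": -1, "twist": 0, "jaw": 0},
    {"x": 0, "y": 0, "z": -2, "twist": 0, "jaw": 0},
    {"x": 0, "y": 0, "z": -3, "twist": 0, "jaw": 0},
    {"x": 0, "y": 0, "z": -4, "twist": 0, "jaw": 0},
    {"x": 0, "y": 0, "z": -5, "twist": 0, "jaw": 0},
    {"x": 0, "y": 0, "z": -6, "twist": 0, "jaw": 0},
    {"x": 0, "y": 0, "z": -6.6, "twist": 0, "jaw": 0},
    {"x": 0, "y": 0, "z": -7.0, "twist": 0, "jaw": 0},
    {"x": 0, "y": 0, "z": -7.0, "twist": 0, "jaw": 0},
    {"x": 0, "y": 0, "z": -7.0, "twist": 0, "jaw": 0}
  ]
}}

```text
clock: 7.75
eef_pos: [0.559, 0.0667, 0.057]
tool_rot: [-0.491, 0.512, 0.489, 0.507]
ft_force: [0.1, 0.6, -2.5]
grip_width: 0.0192
```

```bash
python3 - <<'E'
from h import *
st();snap('top','t4');snap('scene','s4');st()
crop('t4',180,50,260,150,6,'c10');crop('s4',270,150,370,320,4,'c11')
E
```

```text
t 7.75 tcp [559.   66.7  57. ] head -2.17 tilt [-1.      0.0029 -0.007 ] F [ 0.08  0.59 -2.51] M [ 0.01 -0.09 -0.07] vel 0.012 w 0.0192
hook [798.9  57.6] rod z 75.0
t 7.85 tcp [559.6  66.7  57.7] head -2.17 tilt [-1.      0.0015 -0.0068] F [ 0.22  0.6  -1.81] M [ 0.02 -0.04 -0.02] vel 0.005 w 0.0191
hook [799.4  57.7] rod z 75.7
```

View pics/c10.png

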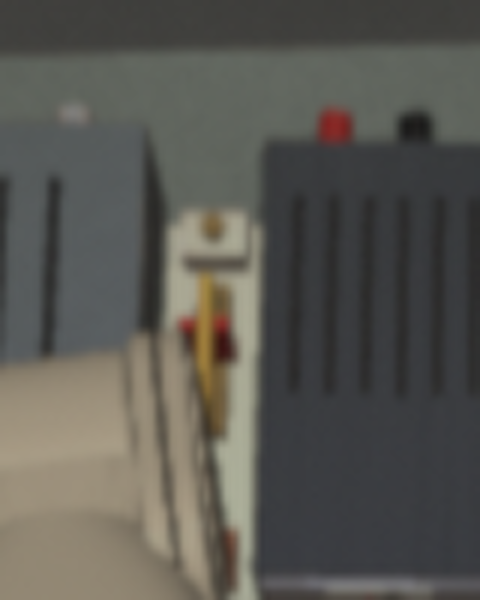

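View pics/c11.png

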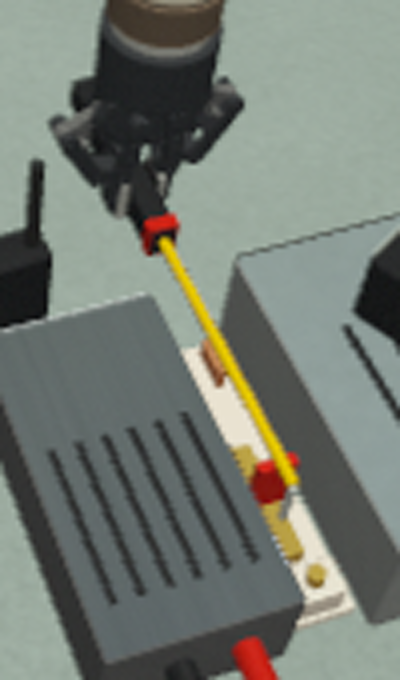

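The rod now crosses above the tab, c10 (205,335), and the hook hangs behind it, c11 (290,500). Start pulling.

Call:
{"op": "step_arm", "data": {
  "series": [
    {"x": -0.25, "y": 0.01, "z": 0, "twist": 0, "jaw": 0},
    {"x": -0.5, "y": 0.02, "z": -0.1, "twist": 0, "jaw": 0},
    {"x": -0.75, "y": 0.03, "z": -0.1, "twist": 0, "jaw": 0},
    {"x": -1.0, "y": 0.04, "z": -0.1, "twist": 0, "jaw": 0},
    {"x": -1.25, "y": 0.05, "z": -0.1, "twist": 0, "jaw": 0},
    {"x": -1.5, "y": 0.06, "z": -0.1, "twist": 0, "jaw": 0},
    {"x": -1.75, "y": 0.07, "z": -0.1, "twist": 0, "jaw": 0},
    {"x": -2.0, "y": 0.08, "z": -0.1, "twist": 0, "jaw": 0},
    {"x": -2.25, "y": 0.09, "z": -0.1, "twist": 0, "jaw": 0},
    {"x": -2.5, "y": 0.1, "z": -0.1, "twist": 0, "jaw": 0}
  ]
}}

```text
clock: 8.68
eef_pos: [0.5351, 0.0678, 0.0569]
tool_rot: [-0.492, 0.511, 0.489, 0.508]
ft_force: [4.0, 0.7, -3.0]
grip_width: 0.0192
```

```bash
python3 - <<'E'
from h import *
st()
E
```

```text
t 8.68 tcp [535.1  67.8  56.9] head -2.17 tilt [-1.0e+00 -1.0e-04 -6.6e-03] F [ 4.05  0.67 -2.99] M [ 0.   -0.78 -0.  ] vel 0.086 w 0.0192
hook [775.   58.7] rod z 74.9
```

Call:
{"op": "step_arm", "data": {
  "series": [
    {"x": -0.25, "y": 0.01, "z": 0, "twist": 0, "jaw": 0},
    {"x": -0.5, "y": 0.02, "z": 0, "twist": 0, "jaw": 0},
    {"x": -0.75, "y": 0.03, "z": 0, "twist": 0, "jaw": 0},
    {"x": -1.0, "y": 0.04, "z": 0, "twist": 0, "jaw": 0},
    {"x": -1.25, "y": 0.05, "z": 0, "twist": 0, "jaw": 0},
    {"x": -1.5, "y": 0.06, "z": 0, "twist": 0, "jaw": 0},
    {"x": -1.75, "y": 0.07, "z": 0, "twist": 0, "jaw": 0},
    {"x": -2.0, "y": 0.08, "z": 0, "twist": 0, "jaw": 0},
    {"x": -2.25, "y": 0.09, "z": 0, "twist": 0, "jaw": 0},
    {"x": -2.5, "y": 0.1, "z": 0, "twist": 0, "jaw": 0}
  ]
}}

```text
clock: 9.52
eef_pos: [0.51, 0.0688, 0.057]
tool_rot: [-0.492, 0.511, 0.489, 0.508]
ft_force: [3.3, 0.2, -2.7]
grip_width: 0.0189
```

```bash
python3 - <<'E'
from h import *
st();snap('scene','s5');crop('s5',240,120,360,300,4,'c12');st()
E
```

```text
t 9.52 tcp [510.   68.8  57. ] head -2.17 tilt [-1.0e+00 -3.0e-04 -6.5e-03] F [ 3.31  0.23 -2.7 ] M [ 0.01 -0.73  0.02] vel 0.082 w 0.0189
hook [749.8  59.7] rod z 75.0
t 9.57 tcp [509.2  68.8  56.9] head -2.16 tilt [-1.0e+00  7.0e-04 -6.6e-03] F [ 4.23 -0.71 -3.34] M [-0.   -0.6   0.11] vel 0.007 w 0.0188
hook [749.1  59.8] rod z 74.9
```

View pics/c12.png

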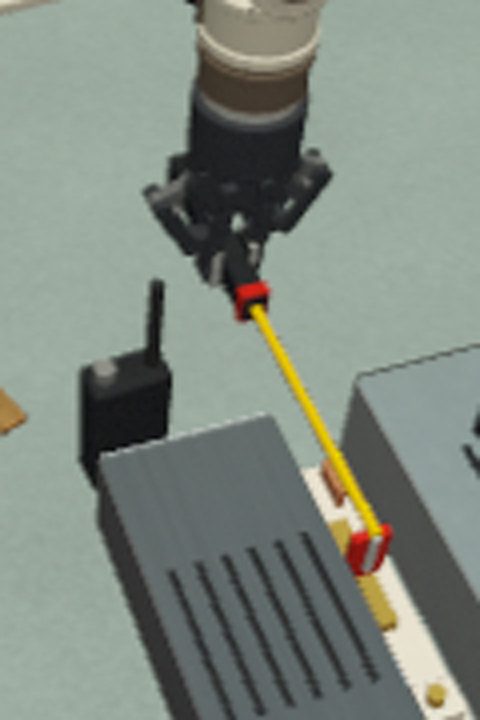

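The hook sits at mid-tab, c12 (372,550), and the slide follows at about 4 N. From here I feel for the stop in small steps.

Call:
{"op": "step_arm", "data": {
  "series": [
    {"x": -0.1, "y": 0.0, "z": 0, "twist": 0, "jaw": 0},
    {"x": -0.2, "y": 0.01, "z": 0, "twist": 0, "jaw": 0},
    {"x": -0.3, "y": 0.01, "z": 0, "twist": 0, "jaw": 0},
    {"x": -0.4, "y": 0.02, "z": 0, "twist": 0, "jaw": 0}
  ]
}}

```text
clock: 9.9
eef_pos: [0.5053, 0.069, 0.057]
tool_rot: [-0.492, 0.511, 0.489, 0.508]
ft_force: [4.0, -1.0, -3.1]
grip_width: 0.0191
```

Call:
{"op": "step_arm", "data": {
  "series": [
    {"x": -0.05, "y": 0.0, "z": 0, "twist": 0, "jaw": 0},
    {"x": -0.1, "y": 0.0, "z": 0, "twist": 0, "jaw": 0},
    {"x": -0.13, "y": 0.01, "z": 0, "twist": 0, "jaw": 0}
  ]
}}

```text
clock: 10.15
eef_pos: [0.5039, 0.0691, 0.0569]
tool_rot: [-0.492, 0.511, 0.489, 0.508]
ft_force: [3.9, 0.5, -3.5]
grip_width: 0.0191
```

Call:
{"op": "step_arm", "data": {
  "series": [
    {"x": -0.05, "y": 0.0, "z": 0, "twist": 0, "jaw": 0},
    {"x": -0.1, "y": 0.0, "z": 0, "twist": 0, "jaw": 0},
    {"x": -0.13, "y": 0.01, "z": 0, "twist": 0, "jaw": 0}
  ]
}}

```text
clock: 10.4
eef_pos: [0.5025, 0.0692, 0.0569]
tool_rot: [-0.492, 0.511, 0.489, 0.508]
ft_force: [3.7, -0.8, -3.3]
grip_width: 0.019
```

Call:
{"op": "step_arm", "data": {
  "series": [
    {"x": -0.05, "y": 0.0, "z": 0, "twist": 0, "jaw": 0},
    {"x": -0.1, "y": 0.0, "z": 0, "twist": 0, "jaw": 0}
  ]
}}

```text
clock: 10.57
eef_pos: [0.5015, 0.0692, 0.0569]
tool_rot: [-0.492, 0.511, 0.489, 0.508]
ft_force: [3.2, 0.5, -3.0]
grip_width: 0.0192
```

Call:
{"op": "step_arm", "data": {
  "series": [
    {"x": -0.05, "y": 0.0, "z": 0, "twist": 0, "jaw": 0},
    {"x": -0.1, "y": 0.0, "z": 0, "twist": 0, "jaw": 0}
  ]
}}

```text
clock: 10.73
eef_pos: [0.5005, 0.0692, 0.0569]
tool_rot: [-0.492, 0.511, 0.489, 0.508]
ft_force: [4.3, -0.2, -3.1]
grip_width: 0.0191
```

Call:
{"op": "step_arm", "data": {
  "series": [
    {"x": -0.05, "y": 0.0, "z": 0, "twist": 0, "jaw": 0},
    {"x": -0.1, "y": 0.0, "z": 0, "twist": 0, "jaw": 0}
  ]
}}

```text
clock: 10.9
eef_pos: [0.4994, 0.0693, 0.057]
tool_rot: [-0.492, 0.511, 0.489, 0.508]
ft_force: [3.0, 0.0, -4.1]
grip_width: 0.0191
```

Call:
{"op": "step_arm", "data": {
  "series": [
    {"x": -0.05, "y": 0.0, "z": 0, "twist": 0, "jaw": 0},
    {"x": -0.1, "y": 0.01, "z": 0, "twist": 0, "jaw": 0}
  ]
}}

```text
clock: 11.07
eef_pos: [0.4984, 0.0693, 0.0569]
tool_rot: [-0.492, 0.511, 0.489, 0.508]
ft_force: [4.7, -1.0, -3.4]
grip_width: 0.0189
```

Call:
{"op": "step_arm", "data": {
  "series": [
    {"x": -0.05, "y": 0.0, "z": 0, "twist": 0, "jaw": 0},
    {"x": -0.1, "y": 0.0, "z": 0, "twist": 0, "jaw": 0}
  ]
}}

```text
clock: 11.23
eef_pos: [0.4973, 0.0693, 0.0569]
tool_rot: [-0.492, 0.511, 0.489, 0.507]
ft_force: [4.4, 0.3, -3.1]
grip_width: 0.0192
```

Call:
{"op": "step_arm", "data": {
  "series": [
    {"x": -0.05, "y": 0.0, "z": 0, "twist": 0, "jaw": 0},
    {"x": -0.1, "y": 0.01, "z": 0, "twist": 0, "jaw": 0}
  ]
}}

```text
clock: 11.4
eef_pos: [0.4962, 0.0694, 0.057]
tool_rot: [-0.492, 0.511, 0.489, 0.508]
ft_force: [4.1, -0.4, -2.3]
grip_width: 0.0188
```

Call:
{"op": "step_arm", "data": {
  "series": [
    {"x": -0.05, "y": 0.0, "z": 0, "twist": 0, "jaw": 0},
    {"x": -0.1, "y": 0.0, "z": 0, "twist": 0, "jaw": 0}
  ]
}}

```text
clock: 11.57
eef_pos: [0.4952, 0.0694, 0.0569]
tool_rot: [-0.492, 0.511, 0.489, 0.508]
ft_force: [4.0, 0.4, -2.6]
grip_width: 0.0189
```

Call:
{"op": "step_arm", "data": {
  "series": [
    {"x": -0.05, "y": 0.0, "z": 0, "twist": 0, "jaw": 0},
    {"x": -0.1, "y": 0.0, "z": 0, "twist": 0, "jaw": 0}
  ]
}}

```text
clock: 11.73
eef_pos: [0.4941, 0.0694, 0.0569]
tool_rot: [-0.492, 0.511, 0.489, 0.508]
ft_force: [3.8, 0.8, -3.5]
grip_width: 0.0193
```

Call:
{"op": "step_arm", "data": {
  "series": [
    {"x": -0.05, "y": 0.0, "z": 0, "twist": 0, "jaw": 0},
    {"x": -0.1, "y": 0.01, "z": 0, "twist": 0, "jaw": 0}
  ]
}}

```text
clock: 11.9
eef_pos: [0.4931, 0.0695, 0.057]
tool_rot: [-0.492, 0.511, 0.489, 0.508]
ft_force: [4.0, 0.7, -2.8]
grip_width: 0.0195
```

Call:
{"op": "step_arm", "data": {
  "series": [
    {"x": -0.05, "y": 0.0, "z": 0, "twist": 0, "jaw": 0},
    {"x": -0.1, "y": 0.0, "z": 0, "twist": 0, "jaw": 0}
  ]
}}

```text
clock: 12.07
eef_pos: [0.492, 0.0695, 0.0569]
tool_rot: [-0.492, 0.511, 0.489, 0.508]
ft_force: [4.4, 0.4, -3.1]
grip_width: 0.0189
```

Call:
{"op": "step_arm", "data": {
  "series": [
    {"x": -0.05, "y": 0.0, "z": 0, "twist": 0, "jaw": 0},
    {"x": -0.1, "y": 0.01, "z": 0, "twist": 0, "jaw": 0}
  ]
}}

```text
clock: 12.23
eef_pos: [0.491, 0.0696, 0.057]
tool_rot: [-0.492, 0.511, 0.489, 0.508]
ft_force: [5.1, 0.1, -4.1]
grip_width: 0.0194
```

Call:
{"op": "step_arm", "data": {
  "series": [
    {"x": -0.05, "y": 0.0, "z": 0, "twist": 0, "jaw": 0},
    {"x": -0.08, "y": 0.0, "z": 0, "twist": 0, "jaw": 0}
  ]
}}

```text
clock: 12.4
eef_pos: [0.491, 0.0696, 0.0571]
tool_rot: [-0.492, 0.511, 0.488, 0.508]
ft_force: [7.5, -0.3, -4.0]
grip_width: 0.0193
```

Stop met: no motion and the force is rising.

Call:
{"op": "step_arm", "data": {
  "series": [
    {"x": -0.08, "y": 0.0, "z": 0, "twist": 0, "jaw": 0},
    {"x": -0.08, "y": 0.0, "z": 0, "twist": 0, "jaw": 0}
  ]
}}

```text
clock: 12.57
eef_pos: [0.4911, 0.0696, 0.0573]
tool_rot: [-0.493, 0.51, 0.488, 0.508]
ft_force: [6.4, 0.9, -4.5]
grip_width: 0.0191
```

Call:
{"op": "step_arm", "data": {
  "series": [
    {"x": -0.1, "y": 0.0, "z": 0, "twist": 0, "jaw": 0},
    {"x": -0.12, "y": 0.0, "z": 0, "twist": 0, "jaw": 0},
    {"x": -0.12, "y": 0.0, "z": 0, "twist": 0, "jaw": 0}
  ]
}}

```text
clock: 12.82
eef_pos: [0.4911, 0.0696, 0.0574]
tool_rot: [-0.493, 0.51, 0.487, 0.509]
ft_force: [7.4, -0.2, -6.3]
grip_width: 0.019
```

```bash
python3 - <<'E'
from h import *
st();snap('scene','s6');crop('s6',230,110,350,290,4,'c13');st()
E
```

```text
t 12.82 tcp [491.1  69.6  57.4] head -2.19 tilt [-1.     -0.0051 -0.0064] F [ 7.43 -0.24 -6.27] M [ 0.   -0.93  0.08] vel 0.002 w 0.019
hook [730.9  60.5] rod z 75.4
t 12.87 tcp [491.1  69.6  57.3] head -2.19 tilt [-1.     -0.0051 -0.0064] F [ 7.67  0.02 -5.76] M [ 0.1  -0.95  0.09] vel 0.003 w 0.0195
hook [730.9  60.5] rod z 75.3
```

View pics/c13.png

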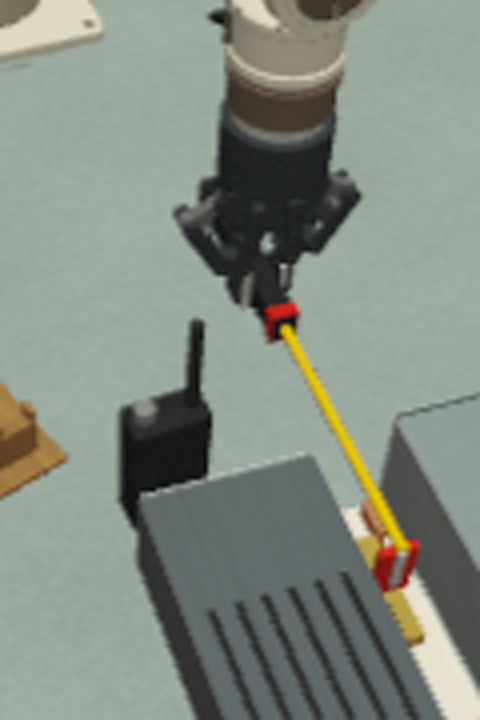

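Call:
{"op": "step_arm", "data": {
  "series": [
    {"x": -0.13, "y": 0.0, "z": 0, "twist": 0, "jaw": 0},
    {"x": -0.16, "y": 0.0, "z": 0, "twist": 0, "jaw": 0},
    {"x": -0.19, "y": 0.0, "z": 0, "twist": 0, "jaw": 0}
  ]
}}

```text
clock: 13.12
eef_pos: [0.4911, 0.0697, 0.0576]
tool_rot: [-0.494, 0.509, 0.487, 0.51]
ft_force: [9.0, 0.1, -5.8]
grip_width: 0.0197
```

Call:
{"op": "step_arm", "data": {
  "series": [
    {"x": -0.2, "y": 0.0, "z": 0, "twist": 0, "jaw": 0},
    {"x": -0.23, "y": 0.0, "z": 0, "twist": 0, "jaw": 0},
    {"x": -0.26, "y": 0.0, "z": 0, "twist": 0, "jaw": 0},
    {"x": -0.26, "y": 0.0, "z": 0, "twist": 0, "jaw": 0}
  ]
}}

```text
clock: 13.45
eef_pos: [0.4912, 0.0698, 0.0582]
tool_rot: [-0.495, 0.508, 0.485, 0.511]
ft_force: [10.2, -0.5, -5.4]
grip_width: 0.0188
```

Call:
{"op": "step_arm", "data": {
  "series": [
    {"x": -0.27, "y": 0.0, "z": 0, "twist": 0, "jaw": 0},
    {"x": -0.3, "y": 0.0, "z": 0, "twist": 0, "jaw": 0},
    {"x": -0.32, "y": 0.0, "z": 0, "twist": 0, "jaw": 0},
    {"x": -0.32, "y": 0.0, "z": 0, "twist": 0, "jaw": 0}
  ]
}}

```text
clock: 13.78
eef_pos: [0.4914, 0.0698, 0.0588]
tool_rot: [-0.497, 0.506, 0.484, 0.513]
ft_force: [11.2, -0.6, -6.8]
grip_width: 0.0194
```

```bash
python3 - <<'E'
from h import *
st()
E
```

```text
t 13.78 tcp [491.4  69.8  58.8] head -2.25 tilt [-0.9998 -0.02   -0.0056] F [11.19 -0.63 -6.84] M [ 0.01 -1.56  0.1 ] vel 0.002 w 0.0194
hook [731.2  60.4] rod z 76.8
```

Call:
{"op": "step_arm", "data": {
  "series": [
    {"x": -0.35, "y": 0.0, "z": 0, "twist": 0, "jaw": 0},
    {"x": -0.37, "y": 0.0, "z": 0, "twist": 0, "jaw": 0},
    {"x": -0.38, "y": 0.0, "z": 0, "twist": 0, "jaw": 0},
    {"x": -0.38, "y": 0.0, "z": 0, "twist": 0, "jaw": 0},
    {"x": -0.38, "y": 0.0, "z": 0, "twist": 0, "jaw": 0},
    {"x": -0.38, "y": 0.0, "z": 0, "twist": 0, "jaw": 0},
    {"x": -0.38, "y": 0.0, "z": 0, "twist": 0, "jaw": 0},
    {"x": -0.38, "y": 0.0, "z": 0, "twist": 0, "jaw": 0},
    {"x": -0.38, "y": 0.0, "z": 0, "twist": 0, "jaw": 0},
    {"x": -0.38, "y": 0.0, "z": 0, "twist": 0, "jaw": 0}
  ]
}}

```text
clock: 14.62
eef_pos: [0.4916, 0.0699, 0.0598]
tool_rot: [-0.498, 0.504, 0.482, 0.515]
ft_force: [12.7, 0.1, -6.7]
grip_width: 0.0189
```

```bash
python3 - <<'E'
from h import *
st()
E
```

```text
t 14.62 tcp [491.6  69.9  59.8] head -2.28 tilt [-0.9996 -0.0274 -0.0051] F [12.75  0.06 -6.71] M [-0.02 -1.75  0.03] vel 0.002 w 0.0189
hook [731.4  60.4] rod z 77.8
```

Call:
{"op": "step_arm", "data": {
  "series": [
    {"x": -0.36, "y": 0.0, "z": 0, "twist": 0, "jaw": 0},
    {"x": -0.36, "y": 0.0, "z": 0, "twist": 0, "jaw": 0},
    {"x": -0.36, "y": 0.0, "z": 0, "twist": 0, "jaw": 0},
    {"x": -0.36, "y": 0.0, "z": 0, "twist": 0, "jaw": 0},
    {"x": -0.36, "y": 0.0, "z": 0, "twist": 0, "jaw": 0},
    {"x": -0.36, "y": 0.0, "z": 0, "twist": 0, "jaw": 0},
    {"x": -0.36, "y": 0.0, "z": 0, "twist": 0, "jaw": 0},
    {"x": -0.36, "y": 0.0, "z": 0, "twist": 0, "jaw": 0},
    {"x": -0.36, "y": 0.0, "z": 0, "twist": 0, "jaw": 0},
    {"x": -0.36, "y": 0.0, "z": 0, "twist": 0, "jaw": 0}
  ]
}}

```text
clock: 15.45
eef_pos: [0.4918, 0.07, 0.0608]
tool_rot: [-0.5, 0.503, 0.48, 0.517]
ft_force: [12.1, -0.2, -6.9]
grip_width: 0.0193
```

```bash
python3 - <<'E'
from h import *
st();snap('scene','s7');snap('top','t7');crop('s7',230,110,350,290,4,'c14');crop('t7',180,50,260,180,4,'c15');st()
E
```

```text
t 15.45 tcp [491.8  70.   60.8] head -2.3 tilt [-0.9994 -0.0347 -0.0047] F [12.12 -0.16 -6.92] M [ 0.02 -1.79  0.03] vel 0.001 w 0.0193
hook [731.6  60.4] rod z 78.8
t 15.55 tcp [491.8  70.   60.8] head -2.31 tilt [-0.9994 -0.0347 -0.0047] F [11.94  0.3  -6.87] M [-0.   -1.79  0.1 ] vel 0.002 w 0.0193
hook [731.6  60.4] rod z 78.8
```

View pics/c14.png

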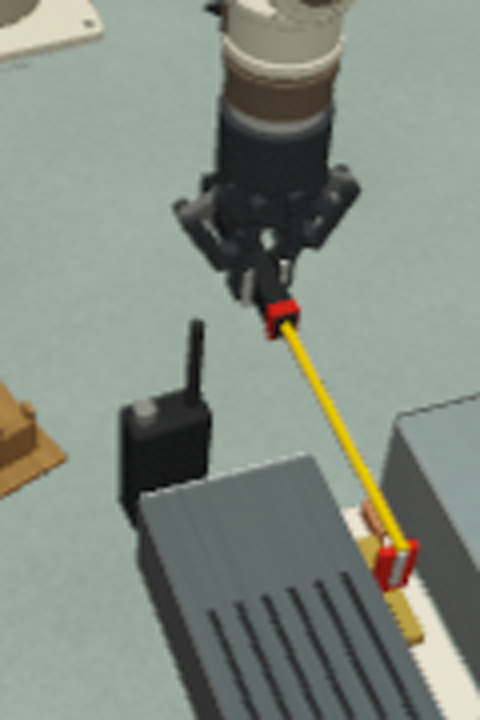

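Pull held at 11–12.7 N for about 2 s; the tab is against the hook, c14 (398,560). Now ease off forwards to clear the tab.

Call:
{"op": "step_arm", "data": {
  "series": [
    {"x": 0.0, "y": 0.0, "z": 0, "twist": 0, "jaw": 0},
    {"x": 0.1, "y": 0.0, "z": 0, "twist": 0, "jaw": 0},
    {"x": 0.3, "y": 0.0, "z": 0, "twist": 0, "jaw": 0},
    {"x": 0.6, "y": -0.02, "z": 0, "twist": 0, "jaw": 0},
    {"x": 0.9, "y": -0.03, "z": 0, "twist": 0, "jaw": 0},
    {"x": 1.2, "y": -0.05, "z": 0, "twist": 0, "jaw": 0},
    {"x": 1.2, "y": -0.05, "z": 0, "twist": 0, "jaw": 0},
    {"x": 1.2, "y": -0.05, "z": 0, "twist": 0, "jaw": 0}
  ]
}}

```text
clock: 16.22
eef_pos: [0.5038, 0.0695, 0.0606]
tool_rot: [-0.5, 0.503, 0.48, 0.517]
ft_force: [0.3, -0.4, -2.3]
grip_width: 0.0189
```

```bash
python3 - <<'E'
from h import *
st();snap('scene','s8');snap('top','t8');crop('s8',230,110,350,290,4,'c16');crop('t8',180,50,260,170,5,'c17');st()
E
```

```text
t 16.22 tcp [503.8  69.5  60.6] head -2.31 tilt [-0.9994 -0.0342 -0.0047] F [ 0.34 -0.37 -2.26] M [-0.02  0.03  0.04] vel 0.009 w 0.0189
hook [743.6  59.8] rod z 78.6
t 16.32 tcp [503.5  69.5  60.6] head -2.3 tilt [-0.9994 -0.034  -0.0047] F [-0.04  0.82 -2.34] M [-0.01  0.09 -0.03] vel 0.003 w 0.0193
hook [743.3  59.9] rod z 78.6
```

View pics/c16.png

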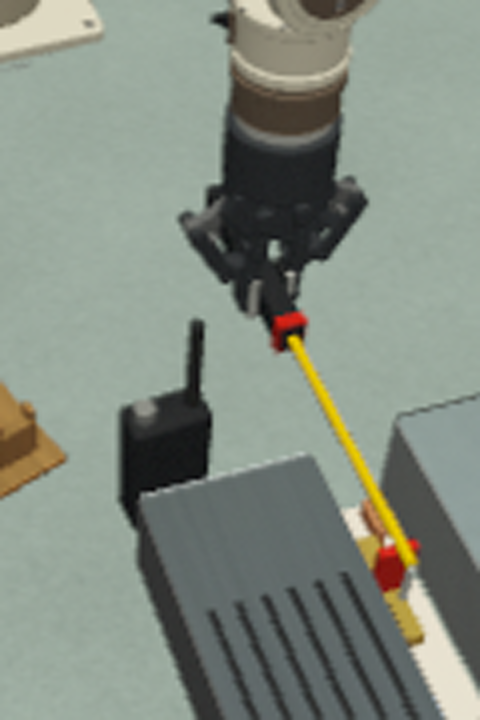

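View pics/c17.png

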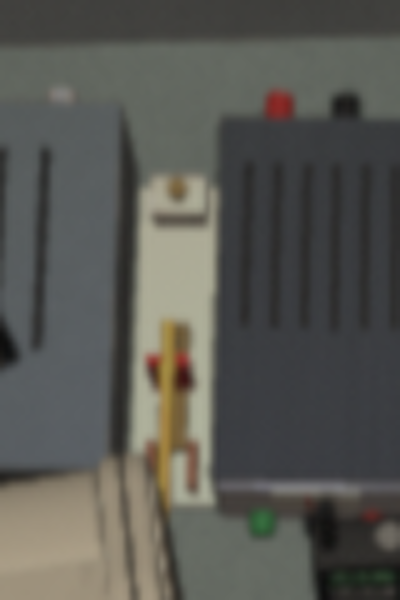

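The slide sits in the copper jaws, c17 (175,400), and the hook is clear behind the tab with no force left. Now lift.

Call:
{"op": "step_arm", "data": {
  "series": [
    {"x": 0, "y": 0, "z": 1, "twist": 0, "jaw": 0},
    {"x": 0, "y": 0, "z": 2.5, "twist": 0, "jaw": 0},
    {"x": 0, "y": 0, "z": 5, "twist": 0, "jaw": 0},
    {"x": 0, "y": 0, "z": 8, "twist": 0, "jaw": 0},
    {"x": 0, "y": 0, "z": 11, "twist": 0, "jaw": 0},
    {"x": 0, "y": 0, "z": 14, "twist": 0, "jaw": 0},
    {"x": 0, "y": 0, "z": 16, "twist": 0, "jaw": 0},
    {"x": 0, "y": 0, "z": 17.5, "twist": 0, "jaw": 0},
    {"x": 0, "y": 0, "z": 17.5, "twist": 0, "jaw": 0},
    {"x": 0, "y": 0, "z": 17.5, "twist": 0, "jaw": 0}
  ]
}}

```text
clock: 17.15
eef_pos: [0.5039, 0.0696, 0.2367]
tool_rot: [-0.5, 0.502, 0.479, 0.518]
ft_force: [-0.0, 0.9, -3.6]
grip_width: 0.0194
```

```bash
python3 - <<'E'
from h import *
st();snap('scene','s9');snap('top','t9');st()
ds=np.load('pics/s9.npy');im=cv2.imread('pics/s9.png').astype(int)
m=(im[:,:,2]>150)&(im[:,:,1]>110)&(im[:,:,0]<60)
v,u=np.where(m[100:300,250:420]);v+=100;u+=250
P=np.array([px2w('scene',a,b,d=ds[b,a]) for a,b in zip(u,v)]);P=P[P[:,2]>.15];print(len(P))
c=P.mean(0);w=np.linalg.svd(P-c)[2][0];w*=np.sign(w[0]);print('yaw',np.degrees(np.arctan2(w[1],w[0])),'pitch',np.degrees(np.arcsin(w[2])),P[P[:,0].argmin()],P[P[:,0].argmax()])
E
```

```text
t 17.15 tcp [503.9  69.6 236.7] head -2.3 tilt [-0.9993 -0.0364 -0.0042] F [-0.04  0.95 -3.57] M [ 0.11  0.01 -0.03] vel 0.051 w 0.0194
hook [743.7  59.9] rod z 254.7
t 17.25 tcp [502.6  69.4 234.5] head -2.3 tilt [-0.9995 -0.0319 -0.0051] F [ 0.42 -0.76 -1.86] M [0.   0.12 0.04] vel 0.014 w 0.019
hook [742.4  59.7] rod z 252.5
195
yaw -2.3644586377768277 pitch -0.5713325114984272 [0.55105439 0.07710452 0.24609503] [0.74204042 0.06390145 0.25201508]
```

View pics/s9.png

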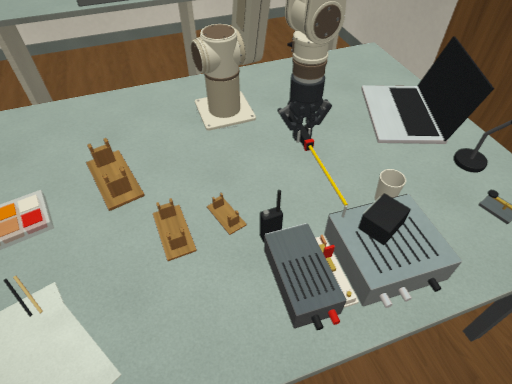

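Slide unmoved, cup, handheld and meter in place. I compare the stick's pitch with the lifted, level picture taken earlier.

```bash
cat >> h.py <<'E'
def rod(f,box):
    x0,y0,x1,y1=box
    ds=np.load(f'pics/{f}.npy');im=cv2.imread(f'pics/{f}.png').astype(int)
    cam='scene' if f[0]=='s' else 'top'
    m=(im[:,:,2]>110)&(im[:,:,1]>80)&(im[:,:,0]<70)&(im[:,:,2]-im[:,:,0]>70)
    v,u=np.where(m[y0:y1,x0:x1]);v+=y0;u+=x0
    P=np.array([px2w(cam,a,b,d=ds[b,a]) for a,b in zip(u,v)])
    P=P[abs(P[:,2]-np.median(P[:,2]))<.03]
    a=np.polyfit(P[:,0],P[:,2],1);b=np.polyfit(P[:,0],P[:,1],1)
    print(f,len(P),'pitch',np.degrees(np.arctan(a[0])).round(2),'yaw',np.degrees(np.arctan(b[0])).round(2),'z@x=.7',np.polyval(a,.7).round(4),'y',np.polyval(b,.7).round(4),'xmax',P[:,0].max().round(4))
E
python3 - <<'E'
from h import *
rod('s1',(150,170,200,270));rod('t1',(330,70,370,160))
rod('s9',(300,140,360,215));rod('t9',(190,60,260,170))
E
```

```text
s1 657 pitch -0.17 yaw 2.63 z@x=.7 0.0096 y -0.2894 xmax 0.5849
t1 157 pitch 0.2 yaw 3.91 z@x=.7 0.255 y -0.2801 xmax 0.7575
s9 201 pitch -0.52 yaw -2.37 z@x=.7 0.2546 y 0.0612 xmax 0.742
t9 89 pitch -0.37 yaw -1.94 z@x=.7 0.2534 y 0.0611 xmax 0.7389
```

```bash
python3 - <<'E'
from h import *
crop('s9',290,125,360,215,6,'c18');crop('t9',180,60,280,190,5,'c19')
E
```

```text
(no output)
```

View pics/c18.png

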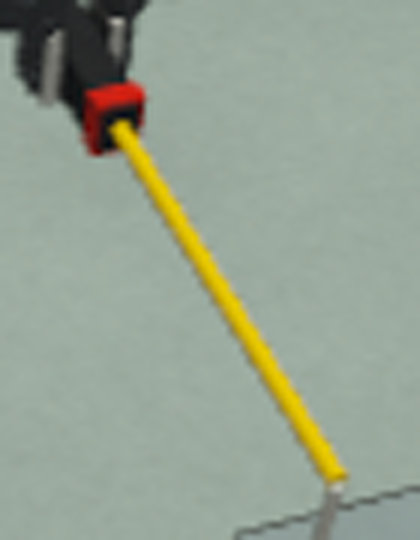

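View pics/c19.png

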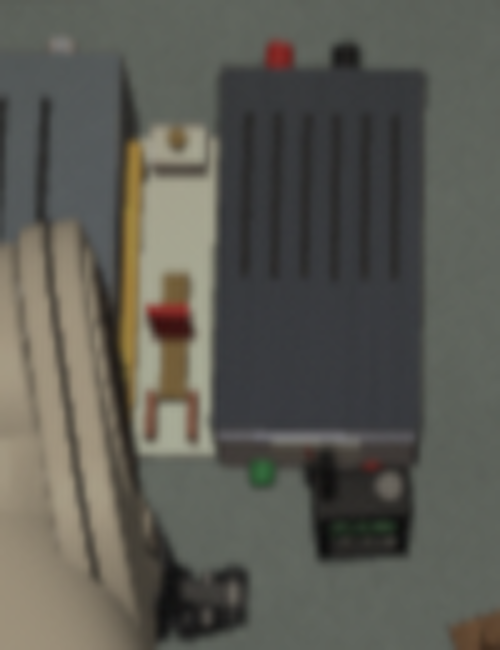

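```bash
python3 - <<'E'
from h import *
print('end now',tri((345.8,204.5),(206.6,87.8)), px2w('top',206.6,87.8,z=.254),'before',px2w('top',344.3,77.3,z=.254))
print('tab',px2w('top',214.2,121.4,z=.066));st()
E
```

```text
end now [0.74246622 0.05986419 0.25237339] [0.74145806 0.05913513 0.254     ] before [ 0.75972999 -0.27810459  0.254     ]
tab [0.72272099 0.05776629 0.066     ]
t 17.25 tcp [502.6  69.4 234.5] head -2.3 tilt [-0.9995 -0.0319 -0.0051] F [ 0.42 -0.76 -1.86] M [0.   0.12 0.04] vel 0.014 w 0.019
hook [742.4  59.7] rod z 252.5
```

Call:
{"op": "step_arm", "data": {
  "series": [
    {"x": 0, "y": -2, "z": 0, "twist": 0, "jaw": 0},
    {"x": 0.2, "y": -5.5, "z": 0, "twist": 0, "jaw": 0},
    {"x": 0.4, "y": -9.5, "z": 0, "twist": 0, "jaw": 0},
    {"x": 0.6, "y": -13.5, "z": 0, "twist": 1, "jaw": 0},
    {"x": 0.9, "y": -17.5, "z": 0, "twist": 2, "jaw": 0},
    {"x": 1.2, "y": -21.5, "z": 0, "twist": 3, "jaw": 0},
    {"x": 1.5, "y": -25.5, "z": 0, "twist": 4, "jaw": 0},
    {"x": 1.8, "y": -29.5, "z": 0, "twist": 5, "jaw": 0},
    {"x": 1.9, "y": -33, "z": 0, "twist": 6, "jaw": 0},
    {"x": 1.9, "y": -35.5, "z": 0, "twist": 6.2, "jaw": 0}
  ]
}}

```text
clock: 18.08
eef_pos: [0.5203, -0.2886, 0.2319]
tool_rot: [0.524, -0.477, -0.508, -0.49]
ft_force: [1.3, 0.7, -2.4]
grip_width: 0.0189
```

Call:
{"op": "step_arm", "data": {
  "series": [
    {"x": 0, "y": 0, "z": 0, "twist": 0, "jaw": 0},
    {"x": 0, "y": 0, "z": 0, "twist": 0, "jaw": 0},
    {"x": 0, "y": 0, "z": 0, "twist": 0, "jaw": 0}
  ]
}}

```text
clock: 18.33
eef_pos: [0.5194, -0.2878, 0.2299]
tool_rot: [0.523, -0.477, -0.51, -0.489]
ft_force: [0.6, 0.7, -2.2]
grip_width: 0.0191
```

```bash
python3 - <<'E'
from h import *
st()
E
```

```text
t 18.33 tcp [ 519.4 -287.8  229.9] head 3.77 tilt [-0.9997 -0.0252 -0.0011] F [ 0.64  0.66 -2.19] M [ 0.07  0.04 -0.04] vel 0.027 w 0.0191
hook [ 758.8 -272.1] rod z 247.9
```

Call:
{"op": "step_arm", "data": {
  "series": [
    {"x": 0.2, "y": -0.38, "z": 0, "twist": 0.1, "jaw": 0},
    {"x": 0.2, "y": -0.38, "z": -2, "twist": 0.1, "jaw": 0},
    {"x": 0.2, "y": -0.38, "z": -5, "twist": 0.1, "jaw": 0},
    {"x": 0.2, "y": -0.38, "z": -8, "twist": 0.1, "jaw": 0},
    {"x": 0.2, "y": -0.38, "z": -11, "twist": 0.1, "jaw": 0},
    {"x": 0.2, "y": -0.38, "z": -13, "twist": 0.1, "jaw": 0},
    {"x": 0.2, "y": -0.38, "z": -14, "twist": 0.1, "jaw": 0},
    {"x": 0.2, "y": -0.38, "z": -14, "twist": 0.1, "jaw": 0},
    {"x": 0.2, "y": -0.38, "z": -14, "twist": 0.1, "jaw": 0},
    {"x": 0.2, "y": -0.38, "z": -14, "twist": 0.1, "jaw": 0}
  ]
}}

```text
clock: 19.17
eef_pos: [0.5229, -0.2919, 0.0919]
tool_rot: [0.524, -0.476, -0.509, -0.489]
ft_force: [-0.2, -0.2, -1.0]
grip_width: 0.019
```

```bash
python3 - <<'E'
from h import *
st();T=wpose();np.save('pics/w3T.npy',T);snap('wrist','w3');snap('scene','s10');crop('s10',140,140,220,320,4,'c20')
E
```

```text
t 19.17 tcp [ 522.9 -291.9   91.9] head 3.91 tilt [-0.9996 -0.0281 -0.003 ] F [-0.16 -0.19 -0.97] M [-0.06  0.08 -0.  ] vel 0.009 w 0.019
hook [ 762.3 -275.5] rod z 109.9
```

View pics/w3.png

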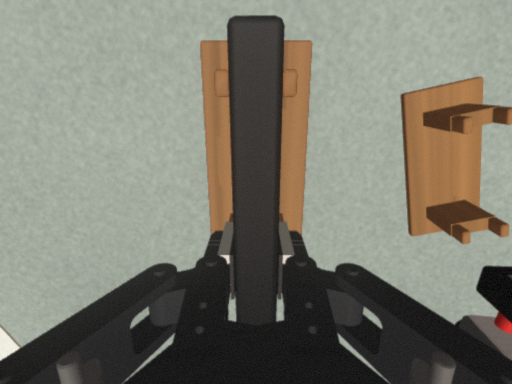

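View pics/c20.png

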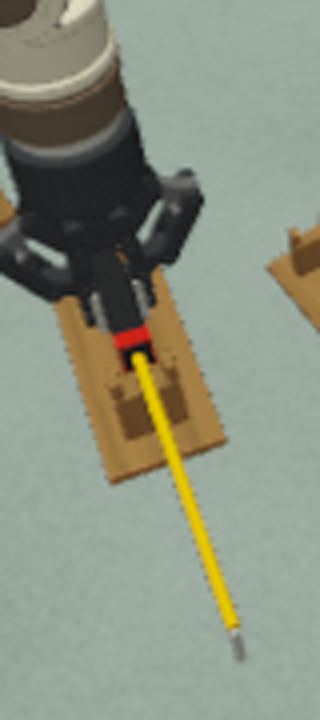

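The handle lines up with the channel, w3 (256,80) between the cheeks (222 and 290). Lowering.

Call:
{"op": "step_arm", "data": {
  "series": [
    {"x": -0.1, "y": 0.03, "z": -0.5, "twist": 0, "jaw": 0},
    {"x": -0.1, "y": 0.03, "z": -1.2, "twist": 0, "jaw": 0},
    {"x": -0.1, "y": 0.03, "z": -2, "twist": 0, "jaw": 0},
    {"x": -0.1, "y": 0.03, "z": -2.7, "twist": 0, "jaw": 0},
    {"x": -0.1, "y": 0.03, "z": -3.2, "twist": 0, "jaw": 0},
    {"x": -0.1, "y": 0.03, "z": -3.6, "twist": 0, "jaw": 0},
    {"x": -0.1, "y": 0.03, "z": -3.8, "twist": 0, "jaw": 0},
    {"x": -0.1, "y": 0.03, "z": -3.8, "twist": 0, "jaw": 0}
  ]
}}

```text
clock: 19.93
eef_pos: [0.5214, -0.2917, 0.0532]
tool_rot: [0.524, -0.476, -0.509, -0.489]
ft_force: [-1.1, -0.7, -2.2]
grip_width: 0.0191
```

```bash
python3 - <<'E'
from h import *
st();
E
```

```text
t 19.93 tcp [ 521.4 -291.7   53.2] head 3.88 tilt [-0.9996 -0.0275 -0.0026] F [-1.07 -0.69 -2.15] M [ 0.03  0.1  -0.05] vel 0.014 w 0.0191
hook [ 760.8 -275.5] rod z 71.2
```

Call:
{"op": "step_arm", "data": {
  "series": [
    {"x": 0.03, "y": 0, "z": -0.1, "twist": 0, "jaw": 0},
    {"x": 0.03, "y": 0, "z": -0.2, "twist": 0, "jaw": 0},
    {"x": 0.03, "y": 0, "z": -0.25, "twist": 0, "jaw": 0},
    {"x": 0.03, "y": 0, "z": -0.25, "twist": 0, "jaw": 0}
  ]
}}

```text
clock: 20.27
eef_pos: [0.5219, -0.2918, 0.0512]
tool_rot: [0.524, -0.476, -0.509, -0.489]
ft_force: [-0.7, 0.4, -0.3]
grip_width: 0.0193
```

```bash
python3 - <<'E'
from h import *
st();
E
```

```text
t 20.27 tcp [ 521.9 -291.8   51.2] head 3.88 tilt [-0.9996 -0.0281 -0.003 ] F [-0.72  0.43 -0.33] M [-0.01  0.06 -0.  ] vel 0.002 w 0.0193
hook [ 761.4 -275.6] rod z 69.2
```

Call:
{"op": "step_arm", "data": {
  "series": [
    {"x": 0, "y": 0, "z": -0.05, "twist": 0, "jaw": 0},
    {"x": 0, "y": 0, "z": -0.08, "twist": 0, "jaw": 0},
    {"x": 0, "y": 0, "z": -0.08, "twist": 0, "jaw": 1.8},
    {"x": 0, "y": 0, "z": -0.08, "twist": 0, "jaw": 2.2},
    {"x": 0, "y": 0, "z": -0.08, "twist": 0, "jaw": 3},
    {"x": 0, "y": 0, "z": -0.08, "twist": 0, "jaw": 4},
    {"x": 0, "y": 0, "z": -0.08, "twist": 0, "jaw": 5},
    {"x": 0, "y": 0, "z": -0.08, "twist": 0, "jaw": 6},
    {"x": 0, "y": 0, "z": -0.08, "twist": 0, "jaw": 6},
    {"x": 0, "y": 0, "z": -0.08, "twist": 0, "jaw": 6}
  ]
}}

```text
clock: 21.1
eef_pos: [0.522, -0.2919, 0.0503]
tool_rot: [0.524, -0.476, -0.509, -0.489]
ft_force: [0.7, 0.3, 0.3]
grip_width: 0.0602
```

Call:
{"op": "step_arm", "data": {
  "series": [
    {"x": 0, "y": 0, "z": 1, "twist": 0, "jaw": 6},
    {"x": 0, "y": 0, "z": 3, "twist": 0, "jaw": 6},
    {"x": 0, "y": 0, "z": 6, "twist": 0, "jaw": 6},
    {"x": 0, "y": 0, "z": 9, "twist": 0, "jaw": 6},
    {"x": 0, "y": 0, "z": 12, "twist": 0, "jaw": 6},
    {"x": 0, "y": 0, "z": 15, "twist": 0, "jaw": 6},
    {"x": 0, "y": 0, "z": 17, "twist": 0, "jaw": 6},
    {"x": 0, "y": 0, "z": 18, "twist": 0, "jaw": 6},
    {"x": 0, "y": 0, "z": 18, "twist": 0, "jaw": 6},
    {"x": 0, "y": 0, "z": 18, "twist": 0, "jaw": 6}
  ]
}}

```text
clock: 21.93
eef_pos: [0.5219, -0.2918, 0.2302]
tool_rot: [0.524, -0.476, -0.509, -0.489]
ft_force: [0.4, 1.0, 0.2]
grip_width: 0.0601
```

```bash
python3 - <<'E'
from h import *
st();T=wpose();np.save('pics/w4T.npy',T);snap('wrist','w4');snap('scene','s11');crop('s11',120,130,360,310,3,'c21');snap('top','t11')
E
```

```text
t 21.93 tcp [ 521.9 -291.8  230.2] head 3.88 tilt [-0.9996 -0.0283 -0.0031] F [0.36 0.96 0.16] M [0.01 0.11 0.01] vel 0.043 w 0.0601
hook [ 761.4 -275.6] rod z 248.2
```

View pics/w4.png

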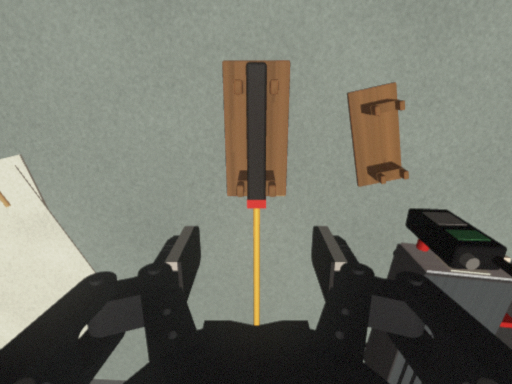

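View pics/c21.png

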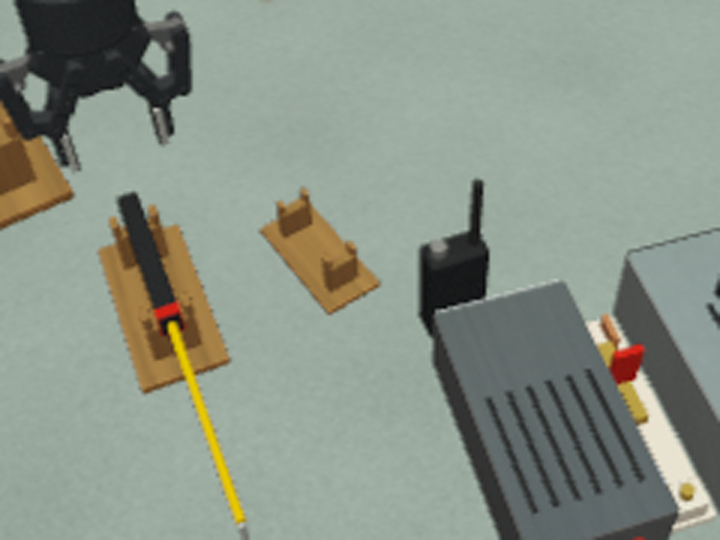

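View pics/t11.png

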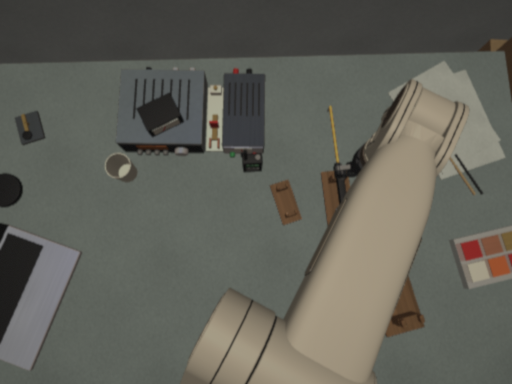

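The stick is back in the cradle: handle in w4 (256,63)–(257,205), hook end in top (331,107) as at the start. The slide tab is at (214,121) in top, still closed. Last check of levelness and the tab, then hand in.

```bash
python3 - <<'E'
from h import *
T=np.load('pics/w4T.npy')
for l,u,v,z in [('back',256.5,64,.081),('front',257,208,.081),('rod',257,320,.072)]:print(l,(wpx(T,u,v,z)*1e3).round(1))
rod('s0',(178,240,205,312));rod('s11',(178,240,205,312));rod('t0',(325,100,345,168));rod('t11',(325,100,345,160))
for f in('t9','t11'):
    im=cv2.imread(f'pics/{f}.png').astype(int)[115:130,205:225];v,u=np.where((im[:,:,2]>90)&(im[:,:,2]>2*im[:,:,1]));print(f,u.mean()+205,v.mean()+115)
print(np.abs(cv2.imread('pics/t0.png')[100:185,100:140].astype(int)-cv2.imread('pics/t11.png')[100:185,100:140]).max(),np.abs(cv2.imread('pics/s0.png')[185:245,258:285].astype(int)-cv2.imread('pics/s11.png')[185:245,258:285]).max())
bot.job_done()
E
```

```text
back [ 421.8 -298.1   81. ]
front [ 568.7 -287.5   81. ]
rod [ 732.2 -276.1   72. ]
s0 188 pitch 0.38 yaw 3.88 z@x=.7 0.071 y -0.2791 xmax 0.76
s11 188 pitch 0.21 yaw 3.92 z@x=.7 0.0711 y -0.2789 xmax 0.7591
t0 50 pitch -0.18 yaw 3.93 z@x=.7 0.0714 y -0.279 xmax 0.7564
t11 89 pitch -0.28 yaw 3.87 z@x=.7 0.071 y -0.2799 xmax 0.7545
t9 213.53846153846155 121.6923076923077
t11 213.5 121.9375
12 8
the job is handed in; nothing more can be done
```

The slide is closed and the stick is back in its cradle. I handed the job in at about 22 s of the allowed 67 s, with the gripper well clear.

- **Closing:** I hooked the stick behind the red tab and drew the slide about 55 mm, at roughly 4 N of friction, until it met the stop. I then pulled at about 11–12.7 N for about 2 s. That was the highest force I read, though forces are only reported at the end of each move.
- **Stick:** It lies level in the middle-sized cradle, hook down. Handle, rod height and direction match the starting pictures to about 1 mm and 0.2°.
- **Slide:** After I backed the hook off, the tab stayed where it was left; its picture position did not change between the two later views.
- **Bystanders:** The cup and the handheld radio match their starting pictures. The meter looked unmoved, but I only judged that by eye.
- **Disagreement:** Under the pull the wrist tilted about 2° nose-up, so the stick turned slightly in the grip. The stick itself stayed level to about 0.5° and seated normally.

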